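# Load a lock unit into the test cradle and close it up

## Robot

A 6-joint arm with a two-finger parallel gripper is mounted at the origin on the work surface. World frame = base frame: x ahead of the robot, y to its left, z up, the work surface at z = 0. Lengths are in m, angles in rad, forces in N, time in s.
With the tool pointing down it reaches from about 0.35 to 0.85 m from the base axis. Payload 8.1 kg.
Tool frame: the origin (TCP) lies at the very end of the fingers, on their centre line; the grasp point (between the pads) lies 19 mm behind it; z points along the fingers, y is the line along which they close (so a half turn about z gives the same grasp; the last joint's range is limited). The gripper opens to 93 mm and grips with 3 to 60 N. Pads are 15 mm wide; open, the fingers measure 128 mm over their backs; the gripper's body (75 mm by 188 mm) begins 65 mm behind the grasp point.
Start: joints at [1.063, 0.13, 1.488, -0, 1.523, -0.085], TCP at [0.246, 0.547, 0.219] pointing down, gripper open.
Joint ranges: [-2.96, 2.96], [-0.89, 2.26], [0.02, 2.5], [-1.34, 4.48], [0, 2.73], [-2.66, 2.66]. Speed limits (rad/s): [2.39, 2.39, 2.79, 3.14, 3.14, 3.14].

## Interface

Orientations are given as a rotation vector (axis times angle).
In Python, from plant import robot, imaging gives the robot as it stands.
- The arm moves only by the tool jog_arm, never from a script. Its argument "rows" is a list of rows, each a list of 2 entries, a list of its own where there are three numbers: the shift along the tool's x, y, z each as a share of 0.2 m, from -1 to 1, then the turn, a rotation vector about the tool's x, y, z each as a share of pi/2 rad, from -1 to 1. A call has 1 to 5 rows; each row is the pose to reach, as a shift and turn from the pose commanded when the call began, along the tool's axes at that moment; what a row does not reach only later rows make up. A row lasts 1/10 s, in which the tool goes at most 50 mm and 8.59 degrees, less where a joint would pass 70% of its speed; a pose out of reach is approached as far as the arm can. A call with a number of a shift or a turn outside -1 to 1 is refused whole. A call with a gripper value outside its range is refused whole. "hand" is the closure, from -1 (fully open) to 1 (shut), set as the call begins (left out, the last holds). The fingers move at their own pace and stop on an object; "squeeze" is the grip in N (left out, the last holds). Time passes only in rows, so rows that repeat a pose let the fingers close. It gives the time, the measured TCP pose, the force, the opening and the grip force at its end, in the units of the state.
- robot.read_state(): the state, without advancing time (a new reading comes with each control period).
- imaging.read_camera(name): name is "side" or "top" or "wrist"; returns a dict with "frame" (480x640x3 uint8, red, green, blue), "vertical_fov" (degrees; the focal length in pixels is half the picture's height over the tangent of half this angle, whatever the lens; pixels are square), "cx", "cy" (the principal point, pixels), "R" (3x3) and "t" (3): a world point X has camera coordinates R X + t. Camera axes: x right, y down, z forward; pixel columns grow to the right and rows downward; lengths in m; the calibration is good to about 2 mm. A picture is of the moment at which its call begins. There is no depth.
- robot.close_job(): hands the job in; it is judged then, once.
The state is a dict: "t": time; "q": joint angles; "dq": joint speeds; "joint_torque": joint torques, N m; "tool_pos": TCP position; "orientation": TCP orientation; "force": force on the tool from outside, world axes, zero at the start; "wrist_torque": the same for the moment, N m; "opening": finger opening in m; "gripper_force": force on a finger pad.
Only numpy, scipy, OpenCV 4.12 (cv2) and the standard library are available. Lean on these libraries where they do the work, as an engineer would, in place of code of your own. Each camera call takes 0.05 s, during which the arm holds its last target. There are 200 camera calls.

## Task

Take the lock unit with the orange stripe from the wooden stand and slide it edgewise into the leaning slot of the test cradle until it is fully home, then swing the clear lid fully shut over it, and last put the red clamp lever all the way down across the lid. Work gently: do not force the unit or the lid, do not slam the lid, and leave everything else on the bench where it is.

Things in the scene. Friction and masses are not known exactly. Their poses are not given: they have to be found in the camera images.
- unit: the lock unit to load: flat grey slab, orange stripe, black window; 110 mm wide (y), 80 long (z), 18 thick (x), about 0.25 kg. Origin at the centre of its lower edge, z to its upper edge. It starts in the stand, leaning 25 degrees, top towards the robot. The stand's grooves hold only the outer 16 mm of each side and the lower 42 mm: the middle of the upper half is free to grip across the thickness
- stand: the fixed wooden stand, base 130 x 160 mm; origin at its underside, x away from the robot side
- cradle: the fixed test cradle, base about 200 x 150 mm plus a clamp foot on its +y side; origin on the table right below the slot's mouth, which is 105 mm up; x away from the robot side. Its face rises from the robot's side to the far side at 30 degrees
- seat (a point): centre of the slot's floor. z runs out of the slot (leaning 30 degrees towards the robot side), x across the slot (up the face), y along it. Two blue guides 78 mm deep take the unit's side edges: 21 mm wide in x, 114 mm long in y. The middle is open for fingers (y within 38 mm, x within 44 mm, 50 mm deep). A unit fully home has its origin here, its top 2 mm above the mouth
- mouth (a point): centre of the slot's mouth, 78 mm above the seat along z; same axes. The guides (yellow ends) and the white side walls, 130 mm apart outside, end level with the mouth
- lid (a joint): angle of the clear lid (rad): 0 shut, 1.75 to 2.05 at the start (standing open), at most 2.1. Its stiff hinge (0.35 Nm) stays where left. Shut, it lies parallel to the face, underside 6 mm above the mouth; it cannot shut on a unit that is not home. Plate 150 mm from hinge to free edge, 126 mm wide, 8 mm thick; an orange tab 50 mm wide reaches 20 mm further
- lid_hinge (a point): middle of the lid's hinge line (along y), on the lid's underside, 105 mm up the face from the slot. Axes of the lid: -x towards the free edge, z out of its upper (outer) face
- lid_edge (a point): middle of the lid's free edge, on its outer face, 150 mm from the hinge; axes of the lid (-x towards the tab, z out of the outer face; turned by the lid's angle, so with the lid upright z points away from the robot)
- clamp (a joint): angle of the clamp lever with red grip (rad): 0 down across the lid, about 1.55 to 1.85 at the start (standing up), at most 1.95. Stiff pivot (about 0.18 Nm), stays where left. It turns about the slope direction (the seat's x)
- clamp_pivot (a point): pivot of the clamp, beside the cradle on the seat's +y side (105 mm from the slot's middle), 23 mm above the mouth's level; axes of the lever: -y along the lever to its grip, z out of the side that is on top when it is down
- clamp_grip (a point): centre of the clamp's red grip, 60 mm from the pivot; grip 20 mm wide, 34 mm long (43 to 77 mm from the pivot), 14 mm thick; axes of the lever
- finished0: bystander: a finished lock unit lying flat, same size as the one to load but with a green stripe (80 x 110 x 18 mm)
- finished1: bystander: another finished lock unit with a green stripe, lying flat
- finished2: bystander: a third finished lock unit with a green stripe, lying flat
- screwdriver: bystander: screwdriver lying on the bench; origin at its underside
- flask: bystander: dark blue drinking flask, 68 mm in diameter, 210 mm tall, standing at the back; origin at its underside
- tape: bystander: yellow roll of tape lying flat, 100 mm in diameter, 24 mm high; origin at its underside
Things that resemble listed ones, but are neither listed nor needed, are in the scene too. Leave any purple or turquoise look-alike of the unit alone.

How it is judged:
By the outcome, as a careful person would: the job done as asked, in the order asked, and still so for the second after the job is handed in, with the robot touching nothing.
It also fails if it takes over 72 s, if anything falls off the work surface, if the arm or the gripper's body presses on something with over 40 N, if the wrist force passes 120 N, or if a joint passes its speed limit or range.

## Working session

There is one attempt and no reset: what is moved stays moved. The work goes in short steps, Python scripts to look and compute and a tool call to move; the robot and the scene stay as the last step left them, time stands still between calls to the robot, and variables do not carry over. Pictures are saved under pics/ and viewed, at most 10 in all, crops included, and the job is handed in when it is done.

Besides the shell and the picture viewer there is one more tool, called after "Call:" as name([rows], argument=value, ...), one row to a line, values as JSON. jog_arm: Moves the arm, as the interface text tells. Its arguments: {"type":"object","properties":{"rows":{"type":"array"},"hand":{"type":"number"},"squeeze":{"type":"number"}},"required":["rows"]}

```bash
ls; mkdir -p pics
python3 - <<'E'
from plant import robot, imaging
import cv2,numpy as np,pickle
d={}
for n in ["side","top","wrist"]:
    c=imaging.read_camera(n); d[n]=c
    print(n,c["vertical_fov"],c["cx"],c["cy"],np.round(c["R"],3).tolist(),np.round(c["t"],3).tolist(), {k for k in c})
    cv2.imwrite(f"pics/{n}0.png",c["frame"][:,:,::-1])
pickle.dump(d,open("c0.pkl","wb"))
print(robot.read_state())
E
```

```text
pics
side 55.17868865603185 315.74888669005156 240.94380035692993 [[0.98, -0.197, 0.001], [-0.102, -0.512, -0.853], [0.169, 0.836, -0.522]] [-0.575, 0.164, 1.079] {'frame', 't', 'vertical_fov', 'R', 'cx', 'cy'}
top 57.849452035684806 322.0212700254345 234.92608907834992 [[-0.029, -1.0, -0.001], [-0.998, 0.029, -0.054], [0.054, -0.001, -0.999]] [0.02, 0.602, 1.182] {'frame', 't', 'vertical_fov', 'R', 'cx', 'cy'}
wrist 66.51466411509264 317.39535670976863 240.50382711899806 [[0.41, 0.912, -0.003], [0.877, -0.394, 0.276], [0.251, -0.116, -0.961]] [-0.599, -0.033, 0.391] {'frame', 't', 'vertical_fov', 'R', 'cx', 'cy'}
{'t': 0.15, 'q': array([ 1.06261425e+00,  1.31024734e-01,  1.48898765e+00, -6.61323501e-07,
        1.52300549e+00, -8.53908602e-02]), 'dq': array([ 0.00085761, -0.00089816, -0.00619728,  0.00174385, -0.00112024,
       -0.00111364]), 'joint_torque': array([ 5.69652366e-04, -5.60474646e+01, -4.92337060e+01,  7.68017373e-02,
        3.03997553e-02, -8.05368700e-05]), 'tool_pos': array([0.24595154, 0.54680656, 0.21782907]), 'orientation': array([-6.59096033e-01, -3.07125016e+00,  2.14088276e-03]), 'force': array([-0.51479117, -0.30175891,  0.11256399]), 'wrist_torque': array([ 0.05284254, -0.04229871,  0.00586208]), 'gripper_force': 0.0, 'opening': 0.09263684013169}
```

View pics/side0.png

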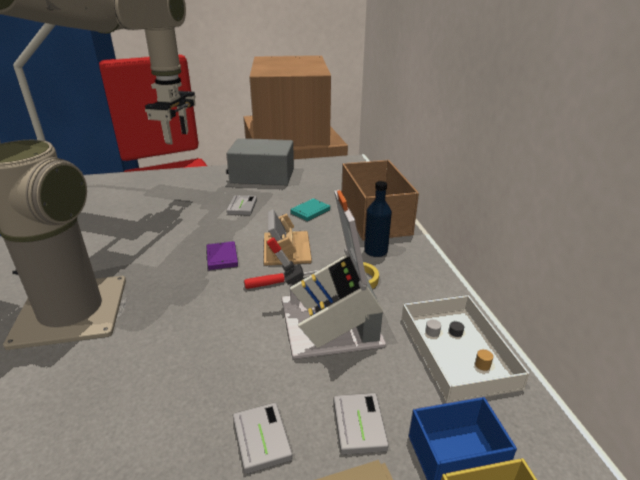

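View pics/top0.png

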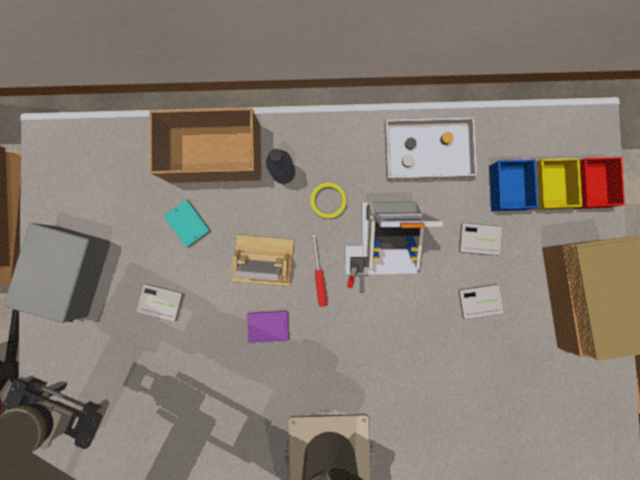

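The unit sits in the wooden stand at top (263,262) and side (283,235). The purple (268,326) and turquoise (186,223) slabs and the three green-striped units (160,302), (481,239), (481,301) are not it. The cradle is at top (395,235), with the lid standing open and the clamp up at about (355,275). I'll enlarge to confirm.

Run:
```python
import cv2,numpy as np
t=cv2.imread("pics/top0.png");s=cv2.imread("pics/side0.png")
a=cv2.resize(t[190:300,225:445],None,fx=3.6,fy=3.6,interpolation=cv2.INTER_CUBIC)
cv2.imwrite("pics/cropt.png",a)
b=cv2.resize(s[180:360,230:410],None,fx=3.3,fy=3.3,interpolation=cv2.INTER_CUBIC)
cv2.imwrite("pics/crops.png",b)
```

```text
(no output)
```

View pics/cropt.png

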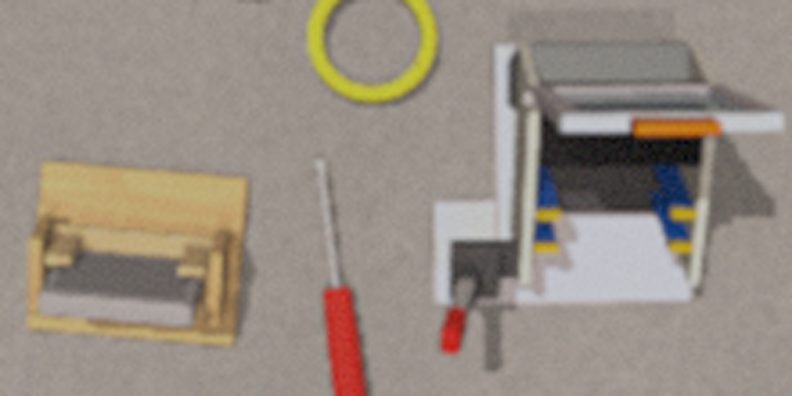

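View pics/crops.png

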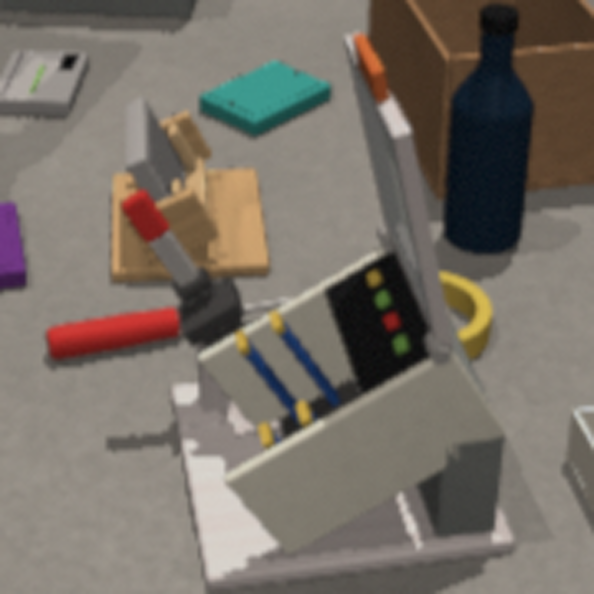

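The crops confirm it: the grey slab leaning in the stand is the unit (top edge at about top px (258,275), side px (270,212)). The cradle shows four yellow guide ends, the lid stands open with its orange tab, and the red grip is up. Next I'll triangulate these.

```bash
cat > h.py <<'E'
import numpy as np,cv2
from scipy.spatial.transform import Rotation as Ro
def ray(c,p):
    f=240/np.tan(np.radians(c["vertical_fov"]/2)); R=np.array(c["R"]);t=np.array(c["t"])
    d=R.T@np.array([(p[0]-c["cx"])/f,(p[1]-c["cy"])/f,1]); return -R.T@t,d/np.linalg.norm(d)
def onz(c,p,z):
    o,d=ray(c,p); return o+d*(z-o[2])/d[2]
def tri(*cp):
    A=np.zeros((3,3));b=np.zeros(3);L=[ray(c,p) for c,p in cp]
    for o,d in L:
        P=np.eye(3)-np.outer(d,d);A+=P;b+=P@o
    X=np.linalg.solve(A,b); return X,max(np.linalg.norm((np.eye(3)-np.outer(d,d))@(X-o)) for o,d in L)
def proj(c,X):
    f=240/np.tan(np.radians(c["vertical_fov"]/2));v=np.array(c["R"])@X+np.array(c["t"]);return v[0]/v[2]*f+c["cx"],v[1]/v[2]*f+c["cy"]
def blobs(c,lo,hi,box,amin=3):
    x0,y0,x1,y1=box;m=cv2.inRange(cv2.cvtColor(c["frame"],cv2.COLOR_RGB2HSV),np.array(lo),np.array(hi))
    k=np.zeros_like(m);k[y0:y1,x0:x1]=m[y0:y1,x0:x1]
    n,_,s,ce=cv2.connectedComponentsWithStats(k)
    return [(ce[i].round(1).tolist(),int(s[i,4]),s[i,:4].tolist()) for i in range(1,n) if s[i,4]>=amin]
def go(p0,R0,wps):
    """wps: list of (pos,R); prints per waypoint shift and turn shares from the previous one"""
    for p,R in wps:
        print(np.round(R0.T@(p-p0)/.2,3).tolist(),np.round(Ro.from_matrix(R0.T@R).as_rotvec()/(np.pi/2),3).tolist(),'rows>=',round(max(np.linalg.norm(p-p0)/.05,np.degrees(Ro.from_matrix(R0.T@R).magnitude())/8.59),1)); p0,R0=p,R
E
python3 - <<'E'
import pickle
from h import *
d=pickle.load(open("c0.pkl","rb"));T,S=d["top"],d["side"]
print("yT",blobs(T,(20,120,80),(32,255,255),(368,240,425,265)))
print("yS",blobs(S,(17,120,80),(32,255,255),(290,265,330,320)))
print("redT",blobs(T,(0,150,80),(6,255,255),(335,260,362,300)),"redS",blobs(S,(0,150,80),(6,255,255),(262,230,290,256)))
print("orT",blobs(T,(7,150,100),(16,255,255),(390,210,440,240)),"orS",blobs(S,(6,150,100),(16,255,255),(330,185,352,215)))
print("oran all T",blobs(T,(5,100,60),(16,255,255),(225,240,300,290),6)[:6])
# stand base corners, top at z~.012
q=lambda x,y:(x/3.6+225,y/3.6+190)
for p in [(42,162),(247,178),(235,343),(28,328)]: print("stand",onz(T,q(*p),.01).round(4))
E
```

```text
yT [([377.0, 249.0], 19, [374, 248, 7, 3]), ([414.2, 249.0], 21, [411, 248, 7, 4]), ([413.7, 258.2], 19, [411, 257, 6, 4]), ([376.0, 258.5], 14, [373, 258, 7, 2])]
yS [([313.4, 277.2], 16, [312, 275, 4, 6]), ([302.9, 283.3], 17, [302, 280, 3, 7]), ([321.6, 304.7], 23, [320, 302, 4, 7]), ([310.3, 311.3], 22, [309, 308, 4, 7])]
redT [([350.5, 281.5], 57, [348, 276, 6, 12])] redS [([273.4, 244.8], 125, [267, 238, 14, 15])]
orT [([411.8, 225.5], 66, [401, 224, 24, 4])] orS [([342.6, 199.6], 90, [338, 191, 9, 19])]
oran all T [([287.4, 257.6], 22, [285, 254, 5, 9]), ([289.1, 264.6], 15, [287, 260, 5, 9]), ([288.1, 271.8], 15, [286, 269, 5, 6])]
stand [0.6094 0.2397 0.01  ]
stand [0.5925 0.0821 0.01  ]
stand [0.4664 0.0945 0.01  ]
stand [0.4824 0.2527 0.01  ]
```

Run:
```python
import pickle
from h import *
d=pickle.load(open("c0.pkl","rb"));T,S=d["top"],d["side"]
Y=[tri((T,a),(S,b)) for a,b in [((377,249),(313.4,277.2)),((414.2,249),(321.6,304.7)),((413.7,258.2),(310.3,311.3)),((376,258.5),(302.9,283.3))]]
for y in Y: print(y[0].round(4),round(y[1],4))
P=np.array([y[0] for y in Y]);m=P.mean(0);print("mouth",m)
v=(P[0]+P[3]-P[1]-P[2]);print("yaw from y",np.degrees(np.arctan2(-v[0],v[1])));v=P[0]+P[1]-P[2]-P[3];print("x",v,np.degrees(np.arctan2(v[1],v[0])))
print("grip",tri((T,(350.5,281.5)),(S,(273.4,244.8))))
print("tab",tri((T,(411.8,225.5)),(S,(342.6,199.6))))
for n,tp in [("unit top",None)]:
  q=lambda x,y:(x/3.6+225,y/3.6+190); s=lambda x,y:(x/3.3+230,y/3.3+180)
  print("camT",-T["R"].T@T["t"],"camS",-S["R"].T@S["t"])
  for z in (.1,.11,.12): print(z,onz(T,q(40,305),z).round(3),onz(T,q(195,318),z).round(3), onz(S,s(133,100),z).round(3))
cv2.imwrite("pics/st.png",np.hstack([cv2.resize(T["frame"][235:290,228:298,::-1],None,fx=6.5,fy=6.5,interpolation=cv2.INTER_CUBIC)[:350],cv2.resize(S["frame"][205:267,260:315,::-1],(310,350),interpolation=cv2.INTER_CUBIC)]))
```

```text
[ 0.5558 -0.1346  0.1137] 0.0018
[ 0.5535 -0.2288  0.1131] 0.0013
[ 0.5303 -0.2293  0.1002] 0.0013
[ 0.5322 -0.133   0.0995] 0.0014
mouth [ 0.54294202 -0.1814396   0.10661914]
yaw from y -1.2513713577407906
x [ 0.04682441 -0.0010118   0.02711617] -1.237881542972306
grip (array([ 0.47887783, -0.0620353 ,  0.16184012]), np.float64(0.0013965147862296686))
tab (array([ 0.60037887, -0.1822209 ,  0.32028047]), np.float64(0.0003270169184382828))
camT [0.53753016 0.00399241 1.21267245] camS [ 0.39829271 -0.93178355  0.70335105]
0.1 [0.503 0.225 0.1  ] [0.49  0.116 0.1  ] [0.5   0.223 0.1  ]
0.11 [0.503 0.223 0.11 ] [0.491 0.115 0.11 ] [0.498 0.204 0.11 ]
0.12 [0.503 0.221 0.12 ] [0.491 0.114 0.12 ] [0.497 0.184 0.12 ]
```

```bash
cat >> h.py <<'E'
def Rt(yaw,tilt):  # deg; tool z down, tilted away from the robot; tool y along x of the object
    c,s=np.cos(np.radians(tilt)),np.sin(np.radians(tilt))
    uz=np.array([-s,0,c]);ux=np.array([c,0,s]);uy=np.array([0,1.,0])
    return Ro.from_euler('z',yaw,degrees=True).as_matrix()@np.stack([uy,ux,-uz],1)
def cur():
    from plant import robot
    s=robot.read_state();return s["tool_pos"],Ro.from_rotvec(s["orientation"]).as_matrix()
E
python3 - <<'E'
import pickle
from h import *
d=pickle.load(open("c0.pkl","rb"));W=d["wrist"];p,R=cur()
print("cam in tool",(R.T@(-W["R"].T@W["t"]-p)).round(3),"axes",(W["R"]@R).round(2).tolist())
go(p,R,[(np.array([.35,.36,.24]),Rt(14,10)),(np.array([.455,.174,.195]),Rt(-5.8,25))])
E
```

```text
cam in tool [ 0.076  0.    -0.166] axes [[-0.0, 1.0, 0.0], [-0.96, 0.0, -0.28], [-0.28, -0.0, 0.96]]
[-0.858, -0.638, -0.11] [-0.104, -0.05, 0.574] rows>= 6.1
[-1.029, 0.241, 0.271] [-0.165, -0.066, 0.21] rows>= 4.4
```

View pics/st.png

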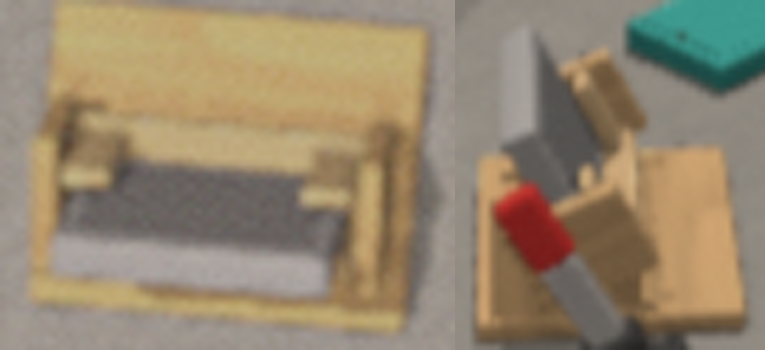

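The crop shows the unit's light upper edge centred at top px (257,276), and no look-alike in the stand. Moving above it.

Call:
jog_arm([
  [[-0.86,-0.64,-0.11],[-0.1,-0.05,0.57]],
  [[-0.86,-0.64,-0.11],[-0.1,-0.05,0.57]],
  [[-0.86,-0.64,-0.11],[-0.1,-0.05,0.57]],
  [[-0.86,-0.64,-0.11],[-0.1,-0.05,0.57]],
  [[-0.86,-0.64,-0.11],[-0.1,-0.05,0.57]],
], hand=-0.2)

```text
t: 0.65
tool_pos: [0.3524, 0.3565, 0.2411]
orientation: [1.681, 2.541, 0.17]
force: [-0.4, 0.4, -0.0]
opening: 0.0585
gripper_force: 0.0
```

Run:
```python
from h import *
p,R=cur()
go(p,R,[(np.array([.455,.174,.195]),Rt(-5.8,25))])
```

```text
[-1.037, 0.08, 0.259] [-0.181, -0.083, 0.31] rows>= 4.3
```

Call:
jog_arm([
  [[-1.0,0.08,0.26],[-0.18,-0.08,0.31]],
  [[-1.0,0.08,0.26],[-0.18,-0.08,0.31]],
  [[-1.0,0.08,0.26],[-0.18,-0.08,0.31]],
  [[-1.0,0.08,0.26],[-0.18,-0.08,0.31]],
  [[-1.0,0.08,0.26],[-0.18,-0.08,0.31]],
])

```text
t: 1.15
tool_pos: [0.4509, 0.1813, 0.1908]
orientation: [2.07, 1.878, 0.412]
force: [-0.6, -0.2, -1.2]
opening: 0.0557
gripper_force: 0.0
```

Call:
jog_arm([
  [[0,0,0],[0,0,0]],
  [[0,0,0],[0,0,0]],
])

```text
t: 1.35
tool_pos: [0.4518, 0.1858, 0.1949]
orientation: [2.065, 1.885, 0.418]
force: [0.3, 0.2, 0.3]
opening: 0.0564
gripper_force: 0.0
```

Run:
```python
from h import *
from plant import imaging
import pickle
p,R=cur();print(p,(R.T@Rt(-5.8,25)).round(3).tolist())
w=imaging.read_camera("wrist");t=imaging.read_camera("top");pickle.dump((w,t),open("c1.pkl","wb"))
cv2.imwrite("pics/w1.png",w["frame"][:,:,::-1])
```

```text
[0.45179493 0.18580252 0.19486322] [[1.0, -0.008, -0.009], [0.008, 1.0, 0.005], [0.009, -0.005, 1.0]]
```

View pics/w1.png

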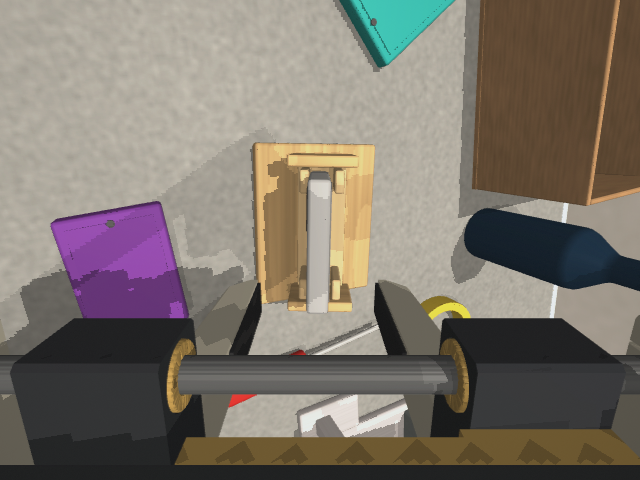

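The wrist picture shows the unit's light upper edge running from about (319,173) to (316,312), between the stand's posts.

Run:
```python
from h import *
import pickle
w,t=pickle.load(open("c1.pkl","rb"));T=pickle.load(open("c0.pkl","rb"))["top"]
f=w["frame"].astype(int)
for r in (180,200,230,260,290,300,308,311,314):
    g=f[r,290:345].sum(1)//3; sat=(f[r,290:345].max(1)-f[r,290:345].min(1))
    m=np.where((g>130)&(sat<25))[0]+290; print(r,m.min() if len(m) else None,m.max() if len(m) else None,len(m))
print("col 318:",[(r,f[r,318].tolist()) for r in list(range(166,182,2))+list(range(304,320,2))])
a,b=tri((w,(319.5,173)),(T,(236,274.4))),tri((w,(316.5,312)),(T,(278.6,278.1)))
print(a,b,np.linalg.norm(a[0]-b[0]),(a[0]+b[0])/2,np.degrees(np.arctan2(-(a[0]-b[0])[0],(a[0]-b[0])[1])))
for z in (.09,.1,.11,.12):
    a,b=onz(w,(319.5,173),z),onz(w,(316.5,312),z);l=onz(w,(308,240),z);r=onz(w,(328.5,240),z)
    print(z,a.round(4),b.round(4),np.linalg.norm(a-b),np.linalg.norm(l-r),((a+b)/2).round(4),onz(T,(257.2,276.2),z).round(4))
```

```text
180 309 329 21
200 309 331 23
230 309 330 22
260 308 329 22
290 308 328 21
300 308 328 21
308 307 327 21
311 290 326 28
314 290 344 55
col 318: [(166, [195, 157, 105]), (168, [184, 153, 109]), (170, [153, 128, 92]), (172, [85, 83, 81]), (174, [104, 101, 98]), (176, [103, 102, 97]), (178, [104, 102, 98]), (180, [189, 184, 176]), (304, [212, 206, 198]), (306, [212, 206, 198]), (308, [210, 206, 198]), (310, [210, 206, 197]), (312, [196, 192, 183]), (314, [181, 175, 164]), (316, [182, 176, 164]), (318, [180, 174, 162])]
(array([0.50435383, 0.22899858, 0.09198651]), np.float64(0.002203032880696224)) (array([0.49099778, 0.11780135, 0.09498991]), np.float64(0.0004695280972777417)) 0.11203673274269207 [0.4976758  0.17339997 0.09348821] -6.8490642978129115
0.09 [0.5067 0.2304 0.09  ] [0.4934 0.1151 0.09  ] 0.11612669625815723 0.018247996010125368 [0.5    0.1728 0.09  ] [0.4969 0.173  0.09  ]
0.1 [0.5021 0.2319 0.1   ] [0.4894 0.121  0.1   ] 0.11159102459080193 0.017535266541742603 [0.4957 0.1765 0.1   ] [0.4972 0.1715 0.1   ]
0.11 [0.4975 0.2333 0.11  ] [0.4853 0.127  0.11  ] 0.10705535292344666 0.016822537073359605 [0.4914 0.1802 0.11  ] [0.4976 0.17   0.11  ]
0.12 [0.4929 0.2348 0.12  ] [0.4812 0.1329 0.12  ] 0.10251968125609141 0.016109807604976777 [0.4871 0.1839 0.12  ] [0.4979 0.1685 0.12  ]
```

Run:
```python
from h import *
p,R=cur();G=Rt(-6.4,25);uz=-G[:,2];top=np.array([.4972,.1735,.096])
go(p,R,[(top+.03*uz,G),(top-.033*uz,G)])
```

```text
[-0.044, 0.002, 0.397] [-0.003, -0.009, 0.012] rows>= 1.6
[0.0, -0.0, 0.315] [0.0, 0.0, 0.0] rows>= 1.3
```

Call:
jog_arm([
  [[-0.02,0.001,0.2],[0,-0.005,0.01]],
  [[-0.04,0.002,0.4],[0,-0.01,0.01]],
  [[-0.04,0.002,0.4],[0,-0.01,0.01]],
])

```text
t: 1.75
tool_pos: [0.4821, 0.1736, 0.1156]
orientation: [2.081, 1.865, 0.392]
force: [-1.2, -0.1, -0.5]
opening: 0.0555
gripper_force: 0.0
```

Call:
jog_arm([
  [[0,0,0.06],[0,0,0]],
  [[0,0,0.12],[0,0,0]],
  [[0,0,0.18],[0,0,0]],
  [[0,0,0.24],[0,0,0]],
  [[0,0,0.3],[0,0,0]],
])

```text
t: 2.25
tool_pos: [0.5109, 0.1722, 0.0683]
orientation: [2.077, 1.859, 0.408]
force: [1.2, -0.6, -1.0]
opening: 0.0555
gripper_force: 0.0
```

Call:
jog_arm([
  [[0,0,0.015],[0,0,0]],
  [[0,0,0.015],[0,0,0]],
])

```text
t: 2.45
tool_pos: [0.5112, 0.1714, 0.0648]
orientation: [2.078, 1.86, 0.404]
force: [0.0, -0.8, -0.4]
opening: 0.0557
gripper_force: 0.0
```

Run:
```python
from h import *
from plant import imaging,robot
s=robot.read_state();p,R=cur();G=Rt(-6.4,25);uz=-G[:,2];top=np.array([.4972,.1735,.096])
print(s["force"],(G.T@(p-top)).round(4))
w=imaging.read_camera("wrist")
cv2.imwrite("pics/w2.png",w["frame"][:,:,::-1])
```

```text
[ 0.02856297 -0.83868835 -0.35148015] [-0.0005 -0.0004  0.0342]
```

View pics/w2.png

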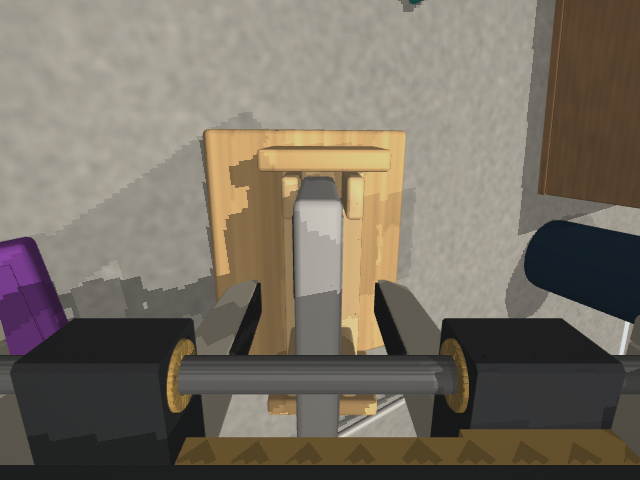

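The unit is centred between the fingers (columns 294–342), and its far end face spans rows 178–197. I'll check the lateral offset and depth from this before closing.

Run:
```python
from h import *
from plant import imaging
import pickle
p,R=cur();w=imaging.read_camera("wrist");f=w["frame"].astype(int)
g=f.sum(2)//3
print([(r,int(g[r,318])) for r in range(190,206)])
for r in (205,230,280,320):
    row=g[r,270:370]; e=np.abs(np.diff(row)); print(r,[(270+i,int(e[i])) for i in np.argsort(-e)[:6]])
print(g[425:465:3,318])
def tl(c,px,zt):
    o,d=ray(c,px);o=R.T@(o-p);d=R.T@d;return (o+d*(zt-o[2])/d[2]).round(4)
for zt in (-.026,-.03,-.034,-.038): print(zt,tl(w,(318,197),zt),tl(w,(293.5,230),zt),tl(w,(342.5,230),zt))
w1=pickle.load(open("c1.pkl","rb"))[0]
for z in (.085,.09,.095): print(z,onz(w1,(319.5,179.5),z).round(4),onz(w1,(316.5,312),z).round(4))
```

```text
[(190, 93), (191, 94), (192, 94), (193, 94), (194, 94), (195, 93), (196, 94), (197, 94), (198, 93), (199, 110), (200, 132), (201, 152), (202, 171), (203, 173), (204, 177), (205, 182)]
205 [(np.int64(341), 36), (np.int64(348), 33), (np.int64(361), 33), (np.int64(345), 30), (np.int64(339), 28), (np.int64(346), 27)]
230 [(np.int64(291), 73), (np.int64(292), 44), (np.int64(360), 37), (np.int64(339), 32), (np.int64(341), 24), (np.int64(306), 23)]
280 [(np.int64(330), 49), (np.int64(292), 47), (np.int64(293), 45), (np.int64(329), 44), (np.int64(358), 32), (np.int64(291), 27)]
320 [(np.int64(340), 70), (np.int64(293), 23), (np.int64(339), 21), (np.int64(285), 17), (np.int64(357), 16), (np.int64(337), 13)]
[110 110 110 110  84  76  76  75  76  75  62  63  62  75]
-0.026 [ 0.0537  0.0004 -0.026 ] [ 0.0406 -0.0093 -0.026 ] [ 0.0406  0.0101 -0.026 ]
-0.03 [ 0.0544  0.0004 -0.03  ] [ 0.0416 -0.009  -0.03  ] [ 0.0416  0.0098 -0.03  ]
-0.034 [ 0.055   0.0004 -0.034 ] [ 0.0427 -0.0087 -0.034 ] [ 0.0427  0.0095 -0.034 ]
-0.038 [ 0.0557  0.0004 -0.038 ] [ 0.0437 -0.0085 -0.038 ] [ 0.0437  0.0092 -0.038 ]
0.085 [0.5085 0.2247 0.085 ] [0.4955 0.1121 0.085 ]
0.09 [0.5062 0.2255 0.09  ] [0.4934 0.1151 0.09  ]
0.095 [0.5039 0.2264 0.095 ] [0.4914 0.1181 0.095 ]
```

Call:
jog_arm([
  [[0,0,0],[0,0,0]],
  [[0,0,0],[0,0,0]],
  [[0,0,0],[0,0,0]],
  [[0,0,0],[0,0,0]],
  [[0,0,0],[0,0,0]],
], hand=1, squeeze=30)

```text
t: 3.05
tool_pos: [0.5108, 0.1711, 0.0644]
orientation: [2.079, 1.86, 0.404]
force: [0.2, 0.2, 1.0]
opening: 0.0204
gripper_force: 0.0
```

Call:
jog_arm([
  [[0,0,0],[0,0,0]],
  [[0,0,0],[0,0,0]],
  [[0,0,0],[0,0,0]],
  [[0,0,-0.02],[0,0,0]],
  [[0,0,-0.04],[0,0,0]],
])

```text
t: 3.55
tool_pos: [0.5079, 0.1714, 0.0718]
orientation: [2.078, 1.859, 0.404]
force: [5.7, -0.6, -1.9]
opening: 0.018
gripper_force: 30.0
```

Call:
jog_arm([
  [[0,0,-0.06],[0,0,0]],
  [[0,0,-0.14],[0,0,0]],
  [[0,0,-0.24],[0,0,0]],
  [[0,0,-0.36],[0,0,0]],
  [[0,0,-0.5],[0,0,0]],
])

```text
t: 4.05
tool_pos: [0.4642, 0.176, 0.1613]
orientation: [2.08, 1.861, 0.399]
force: [1.3, 0.3, -2.3]
opening: 0.0176
gripper_force: 30.0
```

Call:
jog_arm([
  [[0,0,-0.2],[0,0,0]],
  [[0,0,-0.4],[0,0,0]],
  [[0,0,-0.5],[0,0,0]],
  [[0,0,-0.5],[0,0,0]],
])

```text
t: 4.45
tool_pos: [0.4248, 0.1826, 0.2566]
orientation: [2.077, 1.859, 0.411]
force: [0.0, 0.6, -2.2]
opening: 0.0181
gripper_force: 30.0
```

Run:
```python
from h import *
from plant import robot
p,R=cur();print(robot.read_state()["force"],p);C=Rt(-1.25,30);uz=-C[:,2];m=np.array([.543,-.1814,.105])
# unit bottom is 80-32=48mm ahead of tcp
go(p,R,[(np.array([.44,.04,.30]),Rt(-3.5,28)),(m+(.03+.048)*uz+.05*uz,C),(m+(.02+.048)*uz,C)])
```

```text
[ 0.03882701  0.56403627 -2.23232062] [0.42481274 0.1825608  0.25661456]
[-0.7, 0.231, -0.131] [-0.034, 0.015, -0.028] rows>= 3.0
[-1.086, 0.034, 0.494] [-0.022, 0.012, -0.022] rows>= 4.8
[0.0, -0.0, 0.3] [0.0, 0.0, 0.0] rows>= 1.2
```

Call:
jog_arm([
  [[-0.7,0.23,-0.13],[-0.03,0.015,-0.03]],
  [[-0.7,0.23,-0.13],[-0.03,0.015,-0.03]],
  [[-0.7,0.23,-0.13],[-0.03,0.015,-0.03]],
  [[-0.7,0.23,-0.13],[-0.03,0.015,-0.03]],
  [[-0.7,0.23,-0.13],[-0.03,0.015,-0.03]],
])

```text
t: 4.95
tool_pos: [0.4395, 0.0367, 0.2948]
orientation: [2.011, 1.884, 0.454]
force: [0.0, 0.5, -1.6]
opening: 0.0178
gripper_force: 30.0
```

Call:
jog_arm([
  [[-0.25,0.0,0.05],[-0.01,0.005,-0.01]],
  [[-0.5,0.02,0.1],[-0.02,0.01,-0.02]],
  [[-0.75,0.03,0.15],[-0.02,0.01,-0.02]],
  [[-1,0.03,0.2],[-0.02,0.01,-0.02]],
  [[-1,0.03,0.2],[-0.02,0.01,-0.02]],
])

```text
t: 5.45
tool_pos: [0.4506, -0.1634, 0.2608]
orientation: [1.959, 1.911, 0.492]
force: [-0.2, 0.8, -0.9]
opening: 0.018
gripper_force: 30.0
```

Call:
jog_arm([
  [[0,0,0],[0,0,0]],
  [[0,0,0],[0,0,0]],
])

```text
t: 5.65
tool_pos: [0.4514, -0.1601, 0.2625]
orientation: [1.956, 1.913, 0.494]
force: [0.8, 0.3, -2.4]
opening: 0.0179
gripper_force: 30.0
```

Run:
```python
from h import *
from plant import robot,imaging
p,R=cur();print(p);C=Rt(-1.25,30);uz=-C[:,2];m=np.array([.543,-.1814,.105])
go(p,R,[(m+(.02+.048)*uz,C)])
w=imaging.read_camera("wrist");cv2.imwrite("pics/w3.png",w["frame"][:,:,::-1])
```

```text
[ 0.45137962 -0.16011414  0.26250878]
[-0.095, 0.014, 0.572] [-0.011, 0.001, -0.0] rows>= 2.3
```

View pics/w3.png

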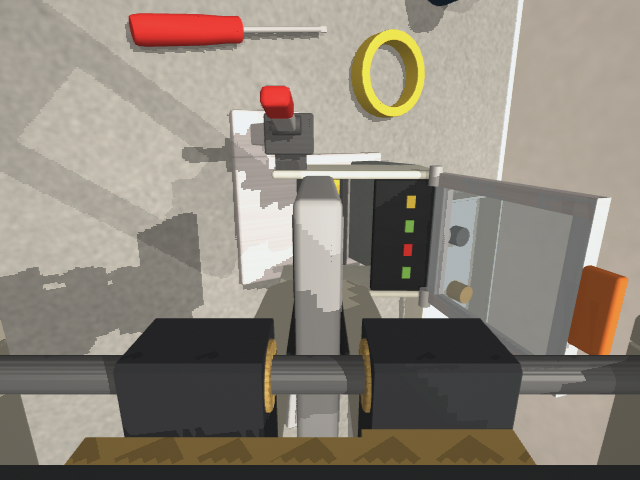

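The unit is in hand above the cradle. The cradle's side walls run at rows of about 173 and 293, and the lid stands open at right with its tab near (600,310). I'll refine the slot's y from the walls.

Run:
```python
from h import *
p,R=cur();w=None
from plant import imaging
w=imaging.read_camera("wrist");g=w["frame"].astype(int).sum(2)//3
C=Rt(-1.25,30);m=np.array([.543,-.1814,.105]);n=-C[:,2]
def mp(px):
    o,d=ray(w,px);X=o+d*((m-o)@n)/(d@n);return (C.T@(X-m)).round(4)
for c in (300,350,385,410): print(c,g[160:184,c].tolist(),g[284:304,c].tolist())
for px in [(300,168),(385,168),(385,178),(385,290),(385,297)]: print(px,mp(px))
f=w["frame"]; print("yel",blobs(w,(20,120,80),(32,255,255),(325,170,360,320)))
def tl(px,zt):
    o,d=ray(w,px);o=R.T@(o-p);d=R.T@d;return (o+d*(zt-o[2])/d[2]).round(4)
print([(r,int(g[r,318])) for r in range(194,206,2)],tl((318,199),-.032))
```

```text
300 [98, 99, 98, 99, 98, 98, 97, 98, 97, 98, 128, 212, 237, 239, 240, 239, 237, 226, 206, 72, 63, 62, 64, 64] [170, 170, 170, 170, 169, 169, 168, 124, 124, 124, 124, 124, 124, 124, 124, 124, 124, 124, 124, 123]
350 [240, 240, 201, 120, 91, 136, 138, 140, 141, 141, 136, 200, 235, 238, 240, 238, 237, 225, 208, 88, 76, 76, 75, 75] [127, 127, 127, 127, 125, 106, 105, 125, 127, 127, 127, 127, 127, 127, 105, 105, 127, 127, 127, 127]
385 [163, 162, 88, 85, 85, 136, 137, 138, 140, 141, 142, 178, 235, 238, 240, 238, 237, 227, 212, 67, 41, 49, 54, 53] [37, 36, 36, 36, 36, 36, 78, 167, 185, 199, 202, 197, 180, 177, 183, 185, 187, 191, 190, 185]
410 [191, 190, 187, 184, 133, 135, 137, 139, 139, 140, 141, 184, 234, 238, 240, 239, 237, 228, 215, 72, 40, 50, 54, 54] [36, 36, 36, 36, 36, 37, 53, 156, 182, 195, 204, 195, 182, 151, 141, 142, 142, 141, 141, 141]
(300, 168) [ 0.0663 -0.0192  0.    ]
(385, 168) [0.0666 0.0604 0.    ]
(385, 178) [0.0573 0.0609 0.    ]
(385, 290) [-0.0571  0.067   0.    ]
(385, 297) [-0.065   0.0674  0.    ]
yel [([336.6, 184.4], 40, [334, 180, 5, 13])]
[(194, 109), (196, 110), (198, 124), (200, 172), (202, 197), (204, 206)] [ 0.054   0.0004 -0.032 ]
```

Run:
```python
from h import *
from plant import imaging
import pickle
d=pickle.load(open("c0.pkl","rb"));T,S=d["top"],d["side"]
C=Rt(-1.25,30);m=np.array([.543,-.1818,.105]);n=-C[:,2]
def mp(c,px):
    o,d=ray(c,px);X=o+d*((m-o)@n)/(d@n);return (C.T@(X-m)).round(4)
for c,L in ((T,[(377,249),(414.2,249),(413.7,258.2),(376,258.5)]),(S,[(313.4,277.2),(321.6,304.7),(310.3,311.3),(302.9,283.3)])):
    a=np.array([mp(c,p) for p in L]);print(a[:,:2].tolist(),a.mean(0))
w=imaging.read_camera("wrist");f=w["frame"]
for r in (182,184,186,190): print(r,f[r,328:350].tolist())
print(mp(w,(338.5,182)),mp(w,(338.5,190)),mp(w,(300,180)))
```

```text
[[0.0471, 0.0156], [-0.0471, 0.0148], [-0.0482, -0.012], [0.0483, -0.0121]] [2.500e-05 1.575e-03 0.000e+00]
[[0.0512, 0.0122], [-0.0444, 0.0124], [-0.0448, -0.0145], [0.0512, -0.0149]] [ 0.0033 -0.0012  0.    ]
182 [[113, 112, 108], [114, 112, 108], [115, 113, 109], [121, 119, 115], [129, 126, 122], [145, 139, 125], [209, 193, 99], [239, 226, 81], [239, 226, 81], [235, 221, 80], [109, 102, 62], [62, 62, 61], [66, 65, 63], [77, 75, 73], [76, 75, 72], [73, 72, 69], [73, 72, 70], [75, 75, 72], [94, 90, 87], [162, 154, 148], [156, 148, 143], [75, 77, 74]]
184 [[115, 111, 108], [115, 112, 108], [115, 113, 108], [119, 116, 111], [124, 122, 117], [132, 130, 125], [147, 141, 128], [206, 188, 98], [231, 206, 71], [227, 198, 70], [104, 95, 60], [63, 62, 61], [65, 65, 62], [77, 75, 73], [76, 75, 72], [73, 72, 69], [74, 73, 70], [75, 74, 72], [92, 89, 86], [162, 153, 148], [156, 148, 143], [76, 77, 74]]
186 [[115, 112, 108], [115, 112, 108], [115, 113, 108], [115, 112, 109], [120, 118, 114], [128, 125, 121], [135, 132, 127], [157, 148, 129], [232, 206, 71], [227, 198, 70], [105, 95, 60], [63, 62, 60], [65, 64, 61], [77, 76, 74], [74, 74, 71], [74, 72, 70], [73, 72, 70], [74, 74, 72], [90, 87, 84], [162, 154, 148], [156, 147, 143], [76, 77, 74]]
190 [[115, 112, 108], [115, 112, 108], [116, 113, 110], [115, 112, 109], [115, 113, 108], [122, 118, 114], [127, 124, 120], [134, 131, 126], [147, 141, 127], [187, 166, 93], [105, 95, 60], [63, 62, 60], [65, 64, 61], [77, 75, 73], [74, 73, 72], [73, 73, 70], [74, 73, 70], [78, 76, 74], [105, 101, 97], [159, 151, 145], [135, 130, 125], [77, 78, 74]]
[0.0537 0.0177 0.    ] [0.0461 0.0179 0.    ] [ 0.0554 -0.0188  0.    ]
```

```bash
cat >> h.py <<'E'
C=Rt(-1.25,30);m=np.array([.543,-.1816,.105])+.0005*C[:,1]
def rel():
    from plant import robot
    s=robot.read_state();p,R=cur();print("t",s["t"],"in cradle (y,x,-z)",(C.T@(p-m)).round(4),"ang",np.degrees(Ro.from_matrix(C.T@R).as_rotvec()).round(2),"F tool",(C.T@s["force"]).round(1),"M",(C.T@s["wrist_torque"]).round(2),"open",s["opening"].round(4),s["gripper_force"]);return p,R
E
python3 - <<'E'
from h import *
p,R=rel();go(p,R,[(m-(.015+.048)*C[:,2],C)])
E
```

```text
Traceback (most recent call last):
  File "h.py", line 34, in rel
    s=robot.read_state();p,R=cur();print("t",s["t"],"in cradle (y,x,-z)",(C.T@(p-m)).round(4),"ang",np.degrees(Ro.from_matrix(C.T@R).as_rotvec()).round(2),"F tool",(C.T@s["force"]).round(1),"M",(C.T@s["wrist_torque"]).round(2),"open",s["opening"].round(4),s["gripper_force"]);return p,R
                                                                                                                                                                                                                                          ^^^^^^^^^^^^^^^^^^
AttributeError: 'float' object has no attribute 'round'
```

```bash
sed -i 's/s\["opening"\].round(4)/round(s["opening"],4)/' h.py
python3 - <<'E'
from h import *
p,R=rel();go(p,R,[(m-(.015+.048)*C[:,2],C)])
E
```

```text
t 5.8 in cradle (y,x,-z) [ 0.0197 -0.0002 -0.1837] ang [ 0.8  -0.17 -0.17] F tool [-0.2 -1.1  1.7] M [ 0.55 -0.02 -0.02] open 0.0177 29.98686969280243
[-0.097, 0.009, 0.604] [-0.009, 0.002, 0.002] rows>= 2.4
```

Call:
jog_arm([
  [[-0.06,0.005,0.15],[-0.009,0.002,0.002]],
  [[-0.097,0.009,0.3],[-0.009,0.002,0.002]],
  [[-0.097,0.009,0.45],[-0.009,0.002,0.002]],
  [[-0.097,0.009,0.55],[-0.009,0.002,0.002]],
  [[-0.097,0.009,0.6],[-0.009,0.002,0.002]],
])

```text
t: 6.3
tool_pos: [0.5112, -0.1809, 0.1587]
orientation: [1.948, 1.904, 0.51]
force: [0.5, 0.9, -2.2]
opening: 0.0181
gripper_force: 30.0
```

Call:
jog_arm([
  [[0,0,0],[0,0,0]],
  [[0,0,0],[0,0,0]],
  [[0,0,0],[0,0,0]],
])

```text
t: 6.6
tool_pos: [0.5116, -0.1835, 0.1626]
orientation: [1.946, 1.899, 0.51]
force: [0.9, -0.7, -2.4]
opening: 0.0178
gripper_force: 30.0
```

Run:
```python
from h import *
from plant import imaging
p,R=rel();go(p,R,[(m-(.048)*C[:,2],C),(m-(.038)*C[:,2],C)])
s=imaging.read_camera("side");t=imaging.read_camera("top")
a=cv2.resize(s["frame"][245:325,285:355,::-1],None,fx=5.7,fy=5.7,interpolation=cv2.INTER_CUBIC);b=cv2.resize(t["frame"][215:283,355:435,::-1],None,fx=5,fy=5,interpolation=cv2.INTER_CUBIC)
o=np.zeros((460,800,3),np.uint8);o[:a.shape[0],:a.shape[1]]=a;o[:b.shape[0],400:400+b.shape[1]]=b;cv2.imwrite("pics/ins.png",o)
```

```text
t 6.6 in cradle (y,x,-z) [-0.0026  0.0012 -0.0656] ang [-0.15 -0.17  0.11] F tool [-0.7 -0.4  2.5] M [ 0.5  -0.02 -0.06] open 0.0178 29.98676687479019
[0.013, -0.006, 0.088] [0.002, 0.002, -0.001] rows>= 0.4
[0.0, 0.0, 0.05] [0.0, 0.0, 0.0] rows>= 0.2
```

View pics/ins.png

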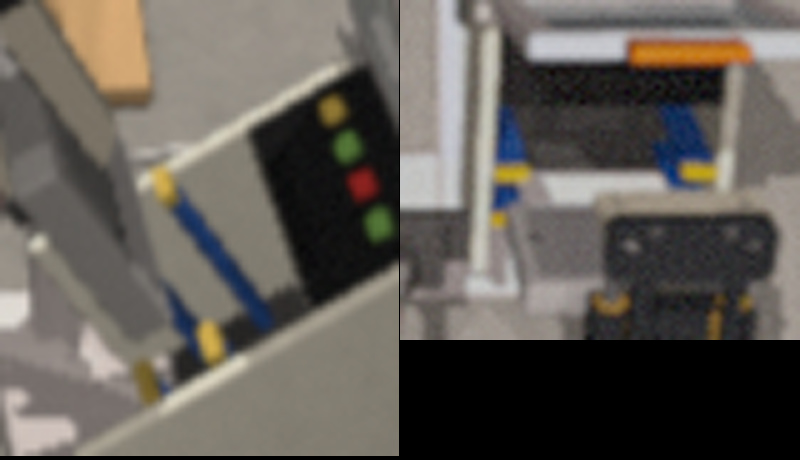

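The side view shows the unit's lower edge over the gap between the near yellow ends (148,385) and (210,342). I'll let it settle and re-measure.

Call:
jog_arm([
  [[0,0,0],[0,0,0]],
  [[0,0,0],[0,0,0]],
  [[0,0,0],[0,0,0]],
])

```text
t: 7.0
tool_pos: [0.511, -0.1835, 0.1611]
orientation: [1.948, 1.899, 0.509]
force: [0.7, 0.5, -2.4]
opening: 0.0177
gripper_force: 30.0
```

Run:
```python
from h import *
from plant import imaging
p,R=rel();go(p,R,[(m-(.048+.002)*C[:,2],C)])
# predicted unit lower edge -y end face and slot in the side view
s=imaging.read_camera("side");p,R=cur()
for z in (.048,):
  for x in (-.009,.009): print("unit",x,np.array(proj(s,p+R@np.array([-.055,x,z]))).round(1),"mouth",np.array(proj(s,m+C@np.array([-.055,x*21/18,0]))).round(1))
print((np.array([[130,350],[175,320]])/5.7+[285,245]).round(1))
rel()
```

```text
t 7.0 in cradle (y,x,-z) [-0.0026 -0.0001 -0.0645] ang [-0.05 -0.13  0.17] F tool [ 0.5 -0.6  2.4] M [ 0.52 -0.07 -0.04] open 0.0177 29.986890256404877
[0.013, 0.0, 0.073] [0.001, 0.001, -0.002] rows>= 0.3
unit -0.009 [309.6 308.9] mouth [313.  313.4]
unit 0.009 [317.4 304.5] mouth [322.  308.3]
[[307.8 306.4]
 [315.7 301.1]]
t 7.05 in cradle (y,x,-z) [-0.0025 -0.0002 -0.0644] ang [-0.03 -0.12  0.17] F tool [-0.1 -1.   0.7] M [ 0.46 -0.12 -0.04] open 0.0176 29.98691350221634
```

Call:
jog_arm([
  [[0.006,0,0.02],[0,0,0]],
  [[0.013,0,0.04],[0,0,0]],
  [[0.013,0,0.06],[0,0,0]],
  [[0.013,0,0.07],[0,0,0]],
  [[0.013,0,0.07],[0,0,0]],
])

```text
t: 7.55
tool_pos: [0.518, -0.1806, 0.148]
orientation: [1.949, 1.901, 0.509]
force: [-0.5, 0.2, -1.5]
opening: 0.0178
gripper_force: 30.0
```

Call:
jog_arm([
  [[0,0,0.005],[0,0,0]],
  [[0,0,0.01],[0,0,0]],
  [[0,0,0.015],[0,0,0]],
  [[0,0,0.02],[0,0,0]],
  [[0,0,0.02],[0,0,0]],
])

```text
t: 8.05
tool_pos: [0.5201, -0.1809, 0.1451]
orientation: [1.948, 1.9, 0.509]
force: [0.1, -0.4, -2.6]
opening: 0.018
gripper_force: 30.0
```

```bash
python3 -c "
from h import *
rel()"
```

```text
t 8.05 in cradle (y,x,-z) [ 0.0002 -0.0003 -0.0462] ang [-0.02 -0.11  0.17] F tool [-0.4 -1.2  2.3] M [ 0.49 -0.07 -0.06] open 0.018 29.98688578605652
```

Call:
jog_arm([
  [[0,0.001,0.01],[0,0,0]],
  [[0,0.001,0.02],[0,0,0]],
  [[0,0.001,0.03],[0,0,0]],
  [[0,0.001,0.04],[0,0,0]],
  [[0,0.001,0.05],[0,0,0]],
])

```text
t: 8.55
tool_pos: [0.5253, -0.181, 0.1365]
orientation: [1.948, 1.9, 0.509]
force: [-0.4, 1.2, -1.6]
opening: 0.0178
gripper_force: 30.0
```

```bash
python3 -c "
from h import *
rel()"
```

```text
t 8.55 in cradle (y,x,-z) [ 0.0002 -0.0001 -0.0361] ang [-0.02 -0.11  0.16] F tool [ 1.2 -1.1  1.2] M [ 0.5  -0.05 -0.05] open 0.0178 29.98699575662613
```

Entered freely, 12 mm in with no force. I'll continue in bounded steps.

Call:
jog_arm([
  [[0,0,0.015],[0,0,0]],
  [[0,0,0.03],[0,0,0]],
  [[0,0,0.05],[0,0,0]],
  [[0,0,0.07],[0,0,0]],
  [[0,0,0.09],[0,0,0]],
])

```text
t: 9.05
tool_pos: [0.5344, -0.1812, 0.1207]
orientation: [1.948, 1.9, 0.509]
force: [0.7, -0.5, -1.3]
opening: 0.0178
gripper_force: 30.0
```

```bash
python3 -c "
from h import *
rel()"
```

```text
t 9.05 in cradle (y,x,-z) [ 0.0002 -0.0001 -0.0179] ang [-0.02 -0.1   0.17] F tool [-0.5 -0.   1.5] M [ 0.45 -0.08 -0.03] open 0.0178 29.98696893453598
```

Call:
jog_arm([
  [[0,0,0.02],[0,0,0]],
  [[0,0,0.04],[0,0,0]],
  [[0,0,0.06],[0,0,0]],
  [[0,0,0.08],[0,0,0]],
  [[0,0,0.1],[0,0,0]],
])

```text
t: 9.55
tool_pos: [0.5445, -0.1816, 0.1035]
orientation: [1.948, 1.9, 0.509]
force: [-0.3, 0.3, -1.6]
opening: 0.0176
gripper_force: 30.0
```

Call:
jog_arm([
  [[0,0,0.015],[0,0,0]],
  [[0,0,0.03],[0,0,0]],
  [[0,0,0.045],[0,0,0]],
  [[0,0,0.06],[0,0,0]],
  [[0,0,0.075],[0,0,0]],
])

```text
t: 10.05
tool_pos: [0.552, -0.1818, 0.0907]
orientation: [1.948, 1.9, 0.509]
force: [-0.0, -0.7, -2.6]
opening: 0.0176
gripper_force: 30.0
```

```bash
python3 -c "
from h import *
rel()"
```

```text
t 10.05 in cradle (y,x,-z) [-0.      0.0001  0.0169] ang [-0.04 -0.12  0.16] F tool [-0.7 -1.3  2.3] M [ 0.47 -0.09 -0.03] open 0.0176 29.98685359954834
```

Call:
jog_arm([
  [[0,0,0.01],[0,0,0]],
  [[0,0,0.02],[0,0,0]],
  [[0,0,0.03],[0,0,0]],
  [[0,0,0.04],[0,0,0]],
  [[0,0,0.045],[0,0,0]],
])

```text
t: 10.55
tool_pos: [0.5563, -0.1818, 0.0828]
orientation: [1.948, 1.9, 0.509]
force: [-0.5, 0.2, -1.4]
opening: 0.0181
gripper_force: 30.0
```

Call:
jog_arm([
  [[0,0,0.003],[0,0,0]],
  [[0,0,0.006],[0,0,0]],
  [[0,0,0.009],[0,0,0]],
])

```text
t: 10.85
tool_pos: [0.5572, -0.1819, 0.0815]
orientation: [1.948, 1.9, 0.509]
force: [0.4, 0.1, -1.3]
opening: 0.0179
gripper_force: 30.0
```

```bash
python3 -c "
from h import *
rel()"
```

```text
t 10.85 in cradle (y,x,-z) [-0.      0.0001  0.0275] ang [-0.04 -0.11  0.16] F tool [ 0.1 -0.3  1.3] M [ 0.51 -0.02 -0.04] open 0.0179 29.986790120601654
```

Call:
jog_arm([
  [[0,0,0.003],[0,0,0]],
  [[0,0,0.006],[0,0,0]],
  [[0,0,0.008],[0,0,0]],
  [[0,0,0.008],[0,0,0]],
])

```text
t: 11.25
tool_pos: [0.558, -0.1819, 0.08]
orientation: [1.948, 1.9, 0.509]
force: [0.0, 0.1, -1.7]
opening: 0.018
gripper_force: 30.0
```

Call:
jog_arm([
  [[0,0,0.003],[0,0,0]],
  [[0,0,0.005],[0,0,0]],
  [[0,0,0.005],[0,0,0]],
])

```text
t: 11.55
tool_pos: [0.5585, -0.1819, 0.0791]
orientation: [1.948, 1.9, 0.509]
force: [0.1, 0.0, -1.6]
opening: 0.0175
gripper_force: 30.0
```

```bash
python3 -c "
from h import *
rel()"
```

```text
t 11.55 in cradle (y,x,-z) [ 0.     -0.0001  0.0302] ang [-0.02 -0.11  0.17] F tool [ 0.  -0.7  1.4] M [ 0.51 -0.07 -0.04] open 0.0175 29.986740946769714
```

Call:
jog_arm([
  [[0,0,0.003],[0,0,0]],
  [[0,0,0.005],[0,0,0]],
  [[0,0,0.005],[0,0,0]],
])

```text
t: 11.85
tool_pos: [0.559, -0.1819, 0.0782]
orientation: [1.948, 1.9, 0.509]
force: [-0.2, -0.5, -2.1]
opening: 0.0179
gripper_force: 30.0
```

Call:
jog_arm([
  [[0,0,0.003],[0,0,0]],
  [[0,0,0.005],[0,0,0]],
  [[0,0,0.005],[0,0,0]],
])

```text
t: 12.15
tool_pos: [0.5595, -0.1819, 0.0774]
orientation: [1.948, 1.9, 0.509]
force: [0.6, -0.1, -2.7]
opening: 0.018
gripper_force: 30.0
```

```bash
python3 -c "
from h import *
rel()"
```

```text
t 12.15 in cradle (y,x,-z) [ 0.0001 -0.      0.0322] ang [-0.02 -0.1   0.17] F tool [-0.1 -0.9  2.6] M [ 0.48 -0.06 -0.04] open 0.018 29.98658001422882
```

Call:
jog_arm([
  [[0,0,0.003],[0,0,0]],
  [[0,0,0.005],[0,0,0]],
  [[0,0,0.005],[0,0,0]],
])

```text
t: 12.45
tool_pos: [0.56, -0.1819, 0.0765]
orientation: [1.948, 1.9, 0.509]
force: [-0.2, -0.4, -1.1]
opening: 0.0178
gripper_force: 30.0
```

Call:
jog_arm([
  [[0,0,0.003],[0,0,0]],
  [[0,0,0.005],[0,0,0]],
  [[0,0,0.005],[0,0,0]],
])

```text
t: 12.75
tool_pos: [0.5605, -0.1819, 0.0757]
orientation: [1.948, 1.9, 0.509]
force: [-0.1, -0.6, -2.0]
opening: 0.0179
gripper_force: 30.0
```

```bash
python3 -c "
from h import *
rel()"
```

```text
t 12.75 in cradle (y,x,-z) [ 0.     -0.      0.0342] ang [-0.03 -0.11  0.17] F tool [-0.6 -1.   1.7] M [ 0.52 -0.03 -0.02] open 0.0179 29.986844658851624
```

Call:
jog_arm([
  [[0,0,0.003],[0,0,0]],
  [[0,0,0.006],[0,0,0]],
  [[0,0,0.006],[0,0,0]],
])

```text
t: 13.05
tool_pos: [0.5611, -0.182, 0.0746]
orientation: [1.948, 1.9, 0.509]
force: [0.2, -0.8, -2.7]
opening: 0.018
gripper_force: 30.0
```

Call:
jog_arm([
  [[0,0,0.003],[0,0,0]],
  [[0,0,0.006],[0,0,0]],
  [[0,0,0.006],[0,0,0]],
])

```text
t: 13.35
tool_pos: [0.5617, -0.182, 0.0738]
orientation: [1.948, 1.9, 0.509]
force: [-2.4, 0.8, 0.3]
opening: 0.0181
gripper_force: 30.0
```

Run:
```python
from h import *
from plant import imaging
p,R=rel()
w=imaging.read_camera("wrist");g=w["frame"].astype(int).sum(2)//3
print([(r,int(g[r,318])) for r in range(150,210,3)])
print("row240",[(c,int(g[240,c])) for c in range(284,356,3)])
for r in (195,198,201):
  o,d=ray(w,(318,r));o=C.T@(o-m);d=C.T@d;print(r,(o+d*(-.002-o[2])/d[2]).round(4))
```

```text
t 13.35 in cradle (y,x,-z) [0.     0.0001 0.0364] ang [-0.03 -0.11  0.16] F tool [ 0.8 -1.9 -1.5] M [ 0.69 -0.01  0.02] open 0.0181 29.994745552539825
[(150, 237), (153, 238), (156, 237), (159, 133), (162, 135), (165, 137), (168, 140), (171, 145), (174, 231), (177, 234), (180, 238), (183, 235), (186, 234), (189, 218), (192, 162), (195, 106), (198, 121), (201, 187), (204, 199), (207, 208)]
row240 [(284, 163), (287, 100), (290, 60), (293, 55), (296, 123), (299, 159), (302, 203), (305, 205), (308, 206), (311, 207), (314, 208), (317, 208), (320, 209), (323, 209), (326, 210), (329, 211), (332, 212), (335, 211), (338, 209), (341, 106), (344, 92), (347, 177), (350, 177), (353, 177)]
195 [ 0.0565  0.0006 -0.002 ]
198 [ 0.0555  0.0006 -0.002 ]
201 [ 0.0544  0.0006 -0.002 ]
```

Contact is just starting. One small push to seat it and confirm.

Call:
jog_arm([
  [[0,0,0.002],[0,0,0]],
  [[0,0,0.004],[0,0,0]],
  [[0,0,0.004],[0,0,0]],
])

```text
t: 13.7
tool_pos: [0.5619, -0.182, 0.0738]
orientation: [1.948, 1.901, 0.509]
force: [-17.8, 4.9, 17.1]
opening: 0.0178
gripper_force: 30.0
```

```bash
python3 -c "
from h import *
rel()"
```

```text
t 13.7 in cradle (y,x,-z) [0.     0.0002 0.0365] ang [-0.   -0.09  0.12] F tool [  4.5  -6.9 -23.7] M [1.94 0.38 0.01] open 0.0178 30.00737339258194
```

Firm stop, so it is home. I'll relieve the force, open slightly and retract along the slot.

Call:
jog_arm([
  [[0,0,-0.003],[0,0,0]],
  [[0,0,-0.004],[0,0,0]],
])

```text
t: 13.9
tool_pos: [0.5618, -0.1821, 0.0738]
orientation: [1.948, 1.899, 0.509]
force: [0.5, 0.5, -1.7]
opening: 0.018
gripper_force: 30.0
```

Call:
jog_arm([
  [[0,0,0],[0,0,0]],
  [[0,0,0],[0,0,0]],
  [[0,0,0],[0,0,0]],
  [[0,0,0],[0,0,0]],
], hand=0.35)

```text
t: 14.3
tool_pos: [0.5619, -0.1821, 0.0738]
orientation: [1.948, 1.899, 0.509]
force: [0.2, -0.1, -0.4]
opening: 0.0302
gripper_force: 0.0
```

Call:
jog_arm([
  [[0,0,-0.02],[0,0,0]],
  [[0,0,-0.06],[0,0,0]],
  [[0,0,-0.12],[0,0,0]],
  [[0,0,-0.2],[0,0,0]],
  [[0,0,-0.3],[0,0,0]],
])

```text
t: 14.8
tool_pos: [0.5309, -0.181, 0.126]
orientation: [1.949, 1.9, 0.509]
force: [-0.1, -0.0, -0.3]
opening: 0.0304
gripper_force: 0.0
```

Call:
jog_arm([
  [[0,0,-0.2],[0,0,0]],
  [[0,0,-0.4],[0,0,0]],
  [[0,0,-0.4],[0,0,0]],
  [[0,0,-0.4],[0,0,0]],
])

```text
t: 15.2
tool_pos: [0.492, -0.181, 0.1971]
orientation: [1.945, 1.897, 0.509]
force: [-0.5, -0.4, 0.6]
opening: 0.0304
gripper_force: 0.0
```

Run:
```python
from h import *
from plant import imaging
p,R=rel()
w=imaging.read_camera("wrist");cv2.imwrite("pics/w4.png",w["frame"][:,:,::-1])
s=imaging.read_camera("side");print("tab",blobs(s,(6,150,100),(16,255,255),(325,180,360,225)),"yS",blobs(s,(17,120,80),(32,255,255),(290,265,330,320)))
o=np.zeros((480,800,3),np.uint8);o[:,:480]=cv2.resize(w["frame"][:,:,::-1],(480,360)).repeat(1,0)[:360].shape and np.pad(cv2.resize(w["frame"][:,:,::-1],(480,360)),((0,120),(0,0),(0,0)));o[:400,480:]=cv2.resize(s["frame"][235:345,280:368,::-1],(320,400),interpolation=cv2.INTER_CUBIC)
cv2.imwrite("pics/fit.png",o)
```

```text
t 15.2 in cradle (y,x,-z) [-0.0006  0.0014 -0.1052] ang [-0.22 -0.27  0.13] F tool [-0.4 -0.1 -0.8] M [ 0.33 -0.03 -0.02] open 0.0304 0.0
tab [([342.6, 199.6], 90, [338, 191, 9, 19])] yS [([313.5, 277.2], 17, [312, 275, 4, 6]), ([302.9, 283.3], 17, [302, 280, 3, 7]), ([321.6, 304.7], 23, [320, 302, 4, 7]), ([310.3, 311.4], 21, [309, 308, 4, 7])]
```

View pics/fit.png

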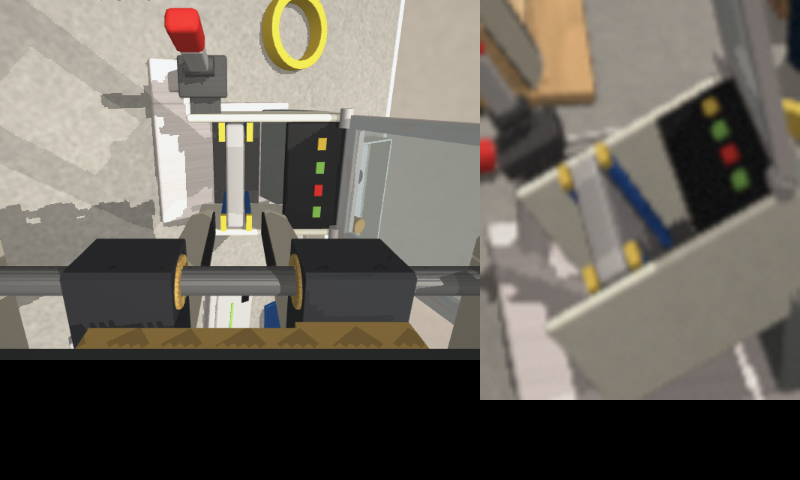

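The unit sits between the four yellow guide ends with its top level with the mouth, so it is fully home. The lid and tab haven't moved. Next I'll plan the lid arc.

```bash
cat >> h.py <<'E'
def rows(wps,per=5):
    """print calls of rows relative to the pose at each call's start"""
    for i in range(0,len(wps)-1,per):
        p0,R0=wps[i];L=[]
        for p,R in wps[i+1:i+1+per]: L.append([np.round(R0.T@(p-p0)/.2,3).tolist(),np.round(Ro.from_matrix(R0.T@R).as_rotvec()/(np.pi/2),3).tolist()])
        print(L)
A=lambda a,n,y=0.: m+C@np.array([y,a,-n])   # cradle point: a up the face, n out of it
def lidpose(th,r=.135,over=0.):
    R=Rt(-1.25,30-25*max(th,0)/2.1)
    a=.105-r*np.cos(th)+(.008-over)*np.sin(th);n=.006+r*np.sin(th)+(.008-over)*np.cos(th)
    return A(a,n)+.0175*R[:,1],R
E
python3 - <<'E'
from h import *
p,R=rel();s=lidpose(2.1);print("start",s[0],"end",lidpose(0)[0],"hinge",A(.105,.006),"edge1.9",A(.105-.17*np.cos(1.9),.006+.17*np.sin(1.9)))
go(p,R,[(np.array([.465,-.182,.31]),Rt(-1.25,15)),(np.array([.48,-.182,.42]),s[1]),(s[0]+[0,0,.42-s[0][2]],s[1]),s])
E
```

```text
t 15.3 in cradle (y,x,-z) [ 0.0005 -0.0008 -0.1029] ang [ 0.02 -0.09  0.18] F tool [-1.3 -0.9  0. ] M [ 0.34 -0.07 -0.02] open 0.0306 0.0
start [ 0.65752836 -0.18409902  0.29942442] end [ 0.52561183 -0.18122059  0.11112436] hinge [ 0.63134465 -0.18352769  0.16294615] edge1.9 [ 0.59851305 -0.1828113   0.32974415]
[-0.013, 0.176, -0.568] [0.166, 0.001, -0.002] rows>= 2.4
[0.002, 0.215, -0.512] [0.111, 0.0, 0.0] rows>= 2.2
[0.009, 0.884, 0.077] [0.0, 0.0, 0.0] rows>= 3.6
[0.0, -0.053, 0.601] [0.0, 0.0, 0.0] rows>= 2.4
```

Call:
jog_arm([
  [[-0.013,0.18,-0.57],[0.166,0,-0.002]],
  [[-0.013,0.18,-0.57],[0.166,0,-0.002]],
  [[-0.013,0.18,-0.57],[0.166,0,-0.002]],
  [[-0.013,0.18,-0.57],[0.166,0,-0.002]],
], hand=1, squeeze=10)

```text
t: 15.7
tool_pos: [0.4674, -0.1824, 0.314]
orientation: [2.098, 2.056, 0.272]
force: [-0.4, -0.1, -0.2]
opening: 0.0031
gripper_force: 0.0
```

Call:
jog_arm([
  [[0,0.215,-0.51],[0.111,0,0]],
  [[0,0.215,-0.51],[0.111,0,0]],
  [[0,0.215,-0.51],[0.111,0,0]],
  [[0,0.215,-0.51],[0.111,0,0]],
])

```text
t: 16.1
tool_pos: [0.4822, -0.1823, 0.422]
orientation: [2.197, 2.151, 0.095]
force: [0.8, -0.6, 0.7]
opening: 0.0004
gripper_force: 0.0
```

Call:
jog_arm([
  [[0,0.22,0.02],[0,0,0]],
  [[0,0.44,0.04],[0,0,0]],
  [[0,0.66,0.06],[0,0,0]],
  [[0,0.88,0.077],[0,0,0]],
  [[0.01,0.88,0.077],[0,0,0]],
])

```text
t: 16.6
tool_pos: [0.6606, -0.1839, 0.4093]
orientation: [2.208, 2.161, 0.086]
force: [1.0, -0.2, -2.1]
opening: 0.0009
gripper_force: 0.0
```

Call:
jog_arm([
  [[0,0,0],[0,0,0]],
  [[0,0,0],[0,0,0]],
  [[0,0,0],[0,0,0]],
])

```text
t: 16.9
tool_pos: [0.6563, -0.1844, 0.4231]
orientation: [2.198, 2.148, 0.096]
force: [-0.2, -1.0, 0.7]
opening: 0.0001
gripper_force: 0.0
```

Run:
```python
from h import *
from plant import imaging
p,R=rel();s=lidpose(2.1);print(p)
go(p,R,[s])
c=imaging.read_camera("side");print("tab",blobs(c,(6,150,100),(16,255,255),(325,180,360,225)))
```

```text
t 16.9 in cradle (y,x,-z) [-0.0003  0.2567 -0.2188] ang [ 2.478e+01 -1.400e-01  2.000e-02] F tool [-1.   0.2 -0.7] M [ 0.13 -0.03 -0.07] open 0.0001 0.0
[ 0.65632473 -0.18438501  0.42311835]
[0.003, -0.05, 0.616] [0.002, 0.001, -0.001] rows>= 2.5
tab [([342.5, 199.6], 87, [338, 191, 9, 19])]
```

Lid undisturbed. Next, down behind the lid.

Call:
jog_arm([
  [[0,-0.01,0.15],[0,0,0]],
  [[0,-0.025,0.3],[0,0,0]],
  [[0.003,-0.04,0.45],[0,0,0]],
  [[0.003,-0.05,0.57],[0,0,0]],
  [[0.003,-0.05,0.616],[0,0,0]],
])

```text
t: 17.45
tool_pos: [0.6566, -0.1837, 0.2961]
orientation: [2.201, 2.151, 0.093]
force: [-1.0, -0.7, -0.9]
opening: 0.0005
gripper_force: 0.0
```

Call:
jog_arm([
  [[0,0,0],[0,0,0]],
  [[0,0,0],[0,0,0]],
  [[0,0,0],[0,0,0]],
])

```text
t: 17.75
tool_pos: [0.6591, -0.1842, 0.3007]
orientation: [2.196, 2.148, 0.097]
force: [-0.6, -0.4, -0.7]
opening: 0.0009
gripper_force: 0.0
```

Run:
```python
from h import *
from plant import imaging
p,R=rel()
c=imaging.read_camera("side");print("tab",blobs(c,(6,150,100),(16,255,255),(325,180,360,225)))
ths=np.r_[np.arange(2.05,.34,-.06),np.arange(.31,-.001,-.03)]
w=[(p,R)]+[lidpose(t,over=.001) for t in ths];print(len(w),ths[[4,9,14,19,24,29]].round(2));rows(w)
```

```text
t 17.75 in cradle (y,x,-z) [-1.000e-04  1.979e-01 -1.114e-01] ang [ 2.47e+01 -1.60e-01 -1.00e-02] F tool [-0.4 -0.9  0.4] M [ 0.07 -0.03 -0.04] open 0.0009 0.0
tab [([342.6, 199.7], 80, [338, 191, 9, 19])]
41 [1.81 1.51 1.21 0.91 0.61 0.31]
[[[0.0, -0.047, 0.0], [-0.003, 0.002, -0.0]], [[0.0, -0.087, -0.004], [-0.011, 0.002, -0.0]], [[0.0, -0.128, -0.005], [-0.019, 0.002, -0.0]], [[0.0, -0.168, -0.004], [-0.027, 0.002, -0.0]], [[0.0, -0.209, -0.001], [-0.035, 0.002, -0.0]]]
[[[0.0, -0.04, 0.004], [-0.008, 0.0, -0.0]], [[0.0, -0.08, 0.01], [-0.016, 0.0, -0.0]], [[0.0, -0.12, 0.018], [-0.024, 0.0, -0.0]], [[0.0, -0.159, 0.029], [-0.032, 0.0, -0.0]], [[0.0, -0.197, 0.042], [-0.04, 0.0, -0.0]]]
[[[0.0, -0.038, 0.013], [-0.008, -0.0, 0.0]], [[-0.0, -0.075, 0.028], [-0.016, 0.0, 0.0]], [[0.0, -0.111, 0.045], [-0.024, 0.0, 0.0]], [[-0.0, -0.146, 0.065], [-0.032, 0.0, 0.0]], [[-0.0, -0.18, 0.087], [-0.04, -0.0, 0.0]]]
[[[-0.0, -0.034, 0.021], [-0.008, 0.0, 0.0]], [[0.0, -0.066, 0.045], [-0.016, 0.0, 0.0]], [[0.0, -0.097, 0.07], [-0.024, -0.0, -0.0]], [[0.0, -0.126, 0.097], [-0.032, -0.0, -0.
[... 257 characters left out ...]
 [-0.04, -0.0, 0.0]]]
[[[-0.0, -0.02, 0.034], [-0.008, 0.0, 0.0]], [[0.0, -0.037, 0.07], [-0.016, 0.0, -0.0]], [[0.0, -0.052, 0.106], [-0.024, -0.0, -0.0]], [[-0.0, -0.065, 0.144], [-0.032, 0.0, 0.0]], [[-0.0, -0.076, 0.182], [-0.04, 0.0, 0.0]]]
[[[0.0, -0.006, 0.019], [-0.004, -0.0, -0.0]], [[-0.0, -0.011, 0.038], [-0.008, 0.0, 0.0]], [[0.0, -0.015, 0.057], [-0.012, -0.0, 0.0]], [[-0.0, -0.019, 0.077], [-0.016, -0.0, -0.0]], [[0.0, -0.022, 0.096], [-0.02, -0.0, 0.0]]]
[[[0.0, -0.003, 0.019], [-0.004, 0.0, -0.0]], [[0.0, -0.006, 0.039], [-0.008, -0.0, -0.0]], [[-0.0, -0.008, 0.059], [-0.012, 0.0, -0.0]], [[-0.0, -0.01, 0.078], [-0.016, -0.0, -0.0]], [[0.0, -0.011, 0.098], [-0.02, 0.0, 0.0]]]
```

Call:
jog_arm([
  [[0,-0.047,0],[-0.003,0.002,0]],
  [[0,-0.087,-0.004],[-0.011,0.002,0]],
  [[0,-0.128,-0.005],[-0.019,0.002,0]],
  [[0,-0.168,-0.004],[-0.027,0.002,0]],
  [[0,-0.209,-0.001],[-0.035,0.002,0]],
])

```text
t: 18.3
tool_pos: [0.6173, -0.1831, 0.296]
orientation: [2.168, 2.121, 0.157]
force: [3.0, -0.1, -1.1]
opening: 0.0009
gripper_force: 1.1
```

Call:
jog_arm([
  [[0,-0.04,0.004],[-0.008,0,0]],
  [[0,-0.08,0.01],[-0.016,0,0]],
  [[0,-0.12,0.018],[-0.024,0,0]],
  [[0,-0.159,0.029],[-0.032,0,0]],
  [[0,-0.197,0.042],[-0.04,0,0]],
])

```text
t: 18.8
tool_pos: [0.5797, -0.1824, 0.2829]
orientation: [2.132, 2.086, 0.221]
force: [0.7, -0.6, 2.7]
opening: 0.0007
gripper_force: 1.0
```

Run:
```python
from h import *
from plant import imaging
p,R=rel();q=lidpose(1.51,over=.001);print((C.T@(p-q[0])).round(4))
c=imaging.read_camera("side");b=blobs(c,(6,150,100),(16,255,255),(290,170,360,300));print("tab",b)
o=C.T@(np.array(ray(c,b[0][0])[0])-m);d=C.T@ray(c,b[0][0])[1];X=o+d*(-o[0])/d[0];print("tab a,n",X,"theta",np.arctan2(-X[2]-.006,.105-X[1]))
```

```text
t 18.8 in cradle (y,x,-z) [ 0.      0.1203 -0.1357] ang [1.79e+01 1.00e-02 1.00e-02] F tool [-0.5  1.9 -2. ] M [-0.08 -0.05 -0.06] open 0.0007 1.0091307666152716
[ 0.     -0.0002  0.0001]
tab [([316.6, 211.7], 69, [312, 203, 10, 18])]
tab a,n [ 0.          0.10382348 -0.16444154] theta 1.5633708781807145
```

Lid moving as planned with about 3 N. Continuing.

Call:
jog_arm([
  [[0,-0.038,0.013],[-0.008,0,0]],
  [[0,-0.075,0.028],[-0.016,0,0]],
  [[0,-0.111,0.045],[-0.024,0,0]],
  [[0,-0.146,0.065],[-0.032,0,0]],
  [[0,-0.18,0.087],[-0.04,0,0]],
])

```text
t: 19.35
tool_pos: [0.548, -0.1817, 0.2579]
orientation: [2.097, 2.052, 0.282]
force: [-0.5, -0.5, 2.5]
opening: 0.0001
gripper_force: 0.9
```

Call:
jog_arm([
  [[0,-0.034,0.021],[-0.008,0,0]],
  [[0,-0.066,0.045],[-0.016,0,0]],
  [[0,-0.097,0.07],[-0.024,0,0]],
  [[0,-0.126,0.097],[-0.032,0,0]],
  [[0,-0.153,0.126],[-0.04,0,0]],
])

```text
t: 19.85
tool_pos: [0.5252, -0.1812, 0.2252]
orientation: [2.061, 2.016, 0.341]
force: [0.2, -0.3, 1.7]
opening: 0.0004
gripper_force: 0.8
```

Call:
jog_arm([
  [[0,-0.027,0.029],[-0.008,0,0]],
  [[0,-0.053,0.059],[-0.016,0,0]],
  [[0,-0.077,0.091],[-0.024,0,0]],
  [[0,-0.098,0.124],[-0.032,0,0]],
  [[0,-0.118,0.159],[-0.04,0,0]],
])

```text
t: 20.35
tool_pos: [0.5124, -0.1805, 0.1853]
orientation: [2.025, 1.98, 0.399]
force: [-0.7, -0.5, 1.5]
opening: 0.0002
gripper_force: 0.7
```

Run:
```python
from h import *
from plant import imaging
p,R=rel();q=lidpose(.61,over=.001);print((C.T@(p-q[0])).round(4))
c=imaging.read_camera("side");b=blobs(c,(6,150,100),(16,255,255),(260,170,360,330));print("tab",b)
for x in b:
  o=C.T@(np.array(ray(c,x[0])[0])-m);d=C.T@ray(c,x[0])[1];X=o+d*(-o[0])/d[0];print("tab a,n",X,"theta",np.arctan2(-X[2]-.006,.105-X[1]))
```

```text
t 20.35 in cradle (y,x,-z) [ 0.0004  0.0131 -0.0848] ang [7.29 0.07 0.06] F tool [-0.6  0.1 -1.6] M [ 0.27 -0.23 -0.05] open 0.0002 0.7272875122725964
[ 0.0004 -0.0026  0.0021]
tab [([276.8, 266.6], 155, [271, 259, 13, 17])]
tab a,n [ 0.         -0.02334577 -0.10431449] theta 0.6536707198215577
```

Call:
jog_arm([
  [[0,-0.01,0.034],[-0.008,0,0]],
  [[0,-0.027,0.07],[-0.016,0,0]],
  [[0,-0.042,0.1],[-0.024,0,0]],
  [[0,-0.055,0.135],[-0.032,0,0]],
  [[0,-0.065,0.17],[-0.04,0,0]],
])

```text
t: 20.9
tool_pos: [0.5137, -0.1804, 0.1488]
orientation: [1.987, 1.943, 0.456]
force: [-0.1, -0.4, 1.8]
opening: 0.0002
gripper_force: 0.7
```

Call:
jog_arm([
  [[0,-0.006,0.019],[-0.004,0,0]],
  [[0,-0.011,0.038],[-0.008,0,0]],
  [[0,-0.015,0.057],[-0.012,0,0]],
  [[0,-0.019,0.077],[-0.016,0,0]],
  [[0,-0.022,0.096],[-0.02,0,0]],
])

```text
t: 21.4
tool_pos: [0.5182, -0.1804, 0.1299]
orientation: [1.968, 1.924, 0.483]
force: [-1.0, -0.2, 0.9]
opening: 0.0005
gripper_force: 0.8
```

Run:
```python
from h import *
from plant import imaging
p,R=rel();q=lidpose(.16,over=.001);print((C.T@(p-q[0])).round(4))
c=imaging.read_camera("side");b=blobs(c,(6,150,100),(16,255,255),(240,170,360,350));print("tab",b)
for x in b:
  o=C.T@(np.array(ray(c,x[0])[0])-m);d=C.T@ray(c,x[0])[1];X=o+d*(-o[0])/d[0];print("tab a,n",X,"theta",np.arctan2(-X[2]-.006,.105-X[1]))
rows([(p,R)]+[lidpose(t,over=.001) for t in (.13,.1,.08,.06,.04,.025,.01,0,-.01)])
```

```text
t 21.4 in cradle (y,x,-z) [ 0.0006 -0.0095 -0.0339] ang [1.94 0.09 0.06] F tool [-0.3 -0.4 -1.3] M [ 0.46 -0.03 -0.02] open 0.0005 0.7514165318571031
[ 0.0006  0.0001 -0.0001]
tab [([281.8, 295.4], 120, [277, 287, 10, 18])]
tab a,n [ 0.         -0.05373991 -0.037258  ] theta 0.19442585044752855
[[[-0.003, -0.004, 0.02], [-0.004, -0.001, -0.001]], [[-0.003, -0.007, 0.04], [-0.008, -0.001, -0.001]], [[-0.003, -0.008, 0.053], [-0.011, -0.001, -0.001]], [[-0.003, -0.009, 0.066], [-0.014, -0.001, -0.001]], [[-0.003, -0.01, 0.079], [-0.016, -0.001, -0.001]]]
[[[0.0, -0.001, 0.01], [-0.002, 0.0, 0.0]], [[0.0, -0.001, 0.02], [-0.004, 0.0, 0.0]], [[-0.0, -0.002, 0.026], [-0.005, 0.0, -0.0]], [[-0.0, -0.002, 0.033], [-0.005, 0.0, -0.0]]]
```

Call:
jog_arm([
  [[-0.003,-0.004,0.02],[-0.004,0,0]],
  [[-0.003,-0.007,0.04],[-0.008,0,0]],
  [[-0.003,-0.008,0.053],[-0.011,0,0]],
  [[-0.003,-0.009,0.066],[-0.014,0,0]],
  [[-0.003,-0.01,0.079],[-0.016,0,0]],
])

```text
t: 21.95
tool_pos: [0.5241, -0.1813, 0.1154]
orientation: [1.952, 1.909, 0.505]
force: [0.4, 0.1, 2.4]
opening: 0.0003
gripper_force: 0.7
```

Call:
jog_arm([
  [[0,-0.001,0.01],[-0.002,0,0]],
  [[0,-0.001,0.018],[-0.004,0,0]],
  [[0,-0.001,0.022],[-0.005,0,0]],
])

```text
t: 22.25
tool_pos: [0.5259, -0.1813, 0.1115]
orientation: [1.947, 1.904, 0.511]
force: [-10.7, 0.8, 12.0]
opening: 0.0005
gripper_force: 7.9
```

```bash
cat > lid.py <<'E'
from h import *
from plant import imaging
p,R=rel()
c=imaging.read_camera("side");b=blobs(c,(6,150,100),(16,255,255),(240,170,360,350));print("tab",b)
for x in b:
  o=C.T@(np.array(ray(c,x[0])[0])-m);d=C.T@ray(c,x[0])[1];X=o+d*(-o[0])/d[0];print("tab a,n",X.round(4),"theta",np.arctan2(-X[2]-.006,.105-X[1]))
E
python3 lid.py
```

```text
t 22.25 in cradle (y,x,-z) [-0.0001 -0.0121 -0.0142] ang [0.06 0.07 0.06] F tool [  0.6  -3.3 -15.8] M [ 1.01  0.17 -0.02] open 0.0005 7.888937721436378
tab [([286.9, 304.3], 112, [283, 295, 9, 18])]
tab a,n [ 0.     -0.0577 -0.0107] theta 0.02880406791514951
```

The stop matches the shut height exactly (n = 14 mm), so the lid is shut. Next I'll lift off and locate the clamp.

Call:
jog_arm([
  [[0,0,-0.02],[0,0,0]],
  [[0,0,-0.1],[0,0,0]],
  [[0,0,-0.3],[0,0,0]],
  [[0,0,-0.5],[0,0,0]],
  [[0,0,-0.65],[0,0,0]],
])

```text
t: 22.8
tool_pos: [0.4602, -0.1799, 0.2263]
orientation: [1.946, 1.904, 0.511]
force: [0.3, 0.2, -0.5]
opening: 0.0004
gripper_force: 0.0
```

Call:
jog_arm([
  [[0,0,0],[0,0,0]],
  [[0,0,0],[0,0,0]],
  [[0,0,0],[0,0,0]],
])

```text
t: 23.1
tool_pos: [0.4607, -0.1796, 0.2226]
orientation: [1.949, 1.905, 0.511]
force: [0.0, -0.5, 0.0]
opening: 0.0007
gripper_force: 0.0
```

```bash
cat >> h.py <<'E'
def clamp(a,ph,r=.060,over=0.):
    return A(a,.023+r*np.sin(ph)+(.007-over)*np.cos(ph),.105-r*np.cos(ph)+(.007-over)*np.sin(ph))+.0075*C[:,0],C
E
cat >> lid.py <<'E'
t=imaging.read_camera("top");rt=blobs(t,(0,150,80),(6,255,255),(330,255,362,300));rs=blobs(c,(0,150,80),(6,255,255),(255,230,300,275));print(rt,rs)
X,e=tri((t,max(rt,key=lambda b:b[1])[0]),(c,max(rs,key=lambda b:b[1])[0]));Y=C.T@(X-m);print("grip y,a,-n",Y.round(4),e,"phi",np.arctan2(-Y[2]-.023,.105-Y[0]),"r",np.hypot(-Y[2]-.023,.105-Y[0]))
E
python3 lid.py
```

```text
t 23.1 in cradle (y,x,-z) [ 0.0002 -0.013  -0.143 ] ang [0.15 0.14 0.1 ] F tool [-0.5  0.  -0. ] M [ 0.32 -0.08 -0.03] open 0.0007 0.0
tab [([286.8, 304.3], 112, [283, 295, 9, 18])]
tab a,n [ 0.     -0.0579 -0.0108] theta 0.02958019515846425
[([350.5, 281.4], 56, [348, 276, 6, 12])] [([276.0, 245.7], 61, [272, 238, 9, 15]), ([279.0, 274.0], 7, [276, 274, 7, 1])]
grip y,a,-n [ 0.1177 -0.0286 -0.0791] 0.0013721743795398434 phi 1.7937554201203085 r 0.0574785639203218
```

Run:
```python
from h import *
p,R=cur();a=-.027;print((C.T@(np.array([.4789,-.0620,.1618])-m)).round(4))
s=clamp(a,1.95)[0]+.014*C[:,0]
go(p,R,[(A(a,.15,.165),C),(s,C)])
w=[(s,C)]+[clamp(a,t,over=.001) for t in np.r_[np.arange(1.95,.36,-.1),np.arange(.35,.01,-.06),0]];print(len(w));rows(w)
```

```text
[ 0.1182 -0.0299 -0.0825]
[0.823, -0.07, -0.034] [-0.002, -0.002, -0.001] rows>= 3.3
[-0.049, -0.0, 0.369] [0.0, 0.0, 0.0] rows>= 1.5
24
[[[-0.075, 0.0, -0.002], [0.0, 0.0, 0.0]], [[-0.102, 0.0, -0.014], [0.0, 0.0, 0.0]], [[-0.131, 0.0, -0.024], [0.0, 0.0, 0.0]], [[-0.16, 0.0, -0.031], [0.0, 0.0, 0.0]], [[-0.19, -0.0, -0.035], [0.0, 0.0, 0.0]]]
[[[-0.03, -0.0, -0.001], [0.0, 0.0, 0.0]], [[-0.06, 0.0, 0.001], [0.0, 0.0, 0.0]], [[-0.09, 0.0, 0.006], [0.0, 0.0, 0.0]], [[-0.119, 0.0, 0.014], [0.0, 0.0, 0.0]], [[-0.147, -0.0, 0.025], [0.0, 0.0, 0.0]]]
[[[-0.027, 0.0, 0.014], [0.0, 0.0, 0.0]], [[-0.052, 0.0, 0.03], [0.0, 0.0, 0.0]], [[-0.076, 0.0, 0.049], [0.0, 0.0, 0.0]], [[-0.097, 0.0, 0.07], [0.0, 0.0, 0.0]], [[-0.117, 0.0, 0.093], [0.0, 0.0, 0.0]]]
[[[-0.017, 0.0, 0.025], [0.0, 0.0, 0.0]], [[-0.031, 0.0, 0.051], [0.0, 0.0, 0.0]], [[-0.039, 0.0, 0.068], [0.0, 0.0, 0.0]], [[-0.045, 0.0, 0.085], [0.0, 0.0, 0.0]], [[-0.051, 0.0, 0.102], [0.0, 0.0, 0.0]]]
[[[-0.004, 0.0, 0.018], [0.0, 0.0, 0.0]], [[-0.008, -0.0, 0.035], [0.0, 0.0, 0.0]], [[-0.009, -0.0, 0.05], [0.0, 0.0, 0.0]]]
```

Call:
jog_arm([
  [[0.2,-0.02,-0.03],[0,0,0]],
  [[0.4,-0.04,-0.03],[0,0,0]],
  [[0.6,-0.06,-0.03],[0,0,0]],
  [[0.82,-0.08,-0.03],[-0.002,-0.002,0]],
  [[0.82,-0.08,-0.03],[-0.002,-0.002,0]],
])

```text
t: 23.7
tool_pos: [0.4597, -0.0078, 0.2198]
orientation: [1.944, 1.922, 0.506]
force: [0.4, -0.3, -1.1]
opening: 0.0004
gripper_force: 0.0
```

Call:
jog_arm([
  [[0,0,0],[0,0,0]],
  [[0,0,0],[0,0,0]],
  [[0,0,0],[0,0,0]],
])

```text
t: 24.0
tool_pos: [0.4598, -0.0181, 0.2211]
orientation: [1.955, 1.904, 0.5]
force: [0.3, 0.5, -0.2]
opening: 0.0002
gripper_force: 0.0
```

Run:
```python
from h import *
p,R=rel();a=-.028
s=clamp(a,1.95)[0]+.014*C[:,0]
go(p,R,[(s,C)])
```

```text
t 24.0 in cradle (y,x,-z) [ 0.1617 -0.0176 -0.1439] ang [ 0.54 -0.19  0.23] F tool [0.5 0.2 0.4] M [ 0.27 -0.04 -0.07] open 0.0002 0.0
[-0.032, -0.049, 0.34] [-0.006, 0.002, -0.003] rows>= 1.4
```

Call:
jog_arm([
  [[-0.01,-0.03,0.06],[-0.003,0.001,0]],
  [[-0.02,-0.05,0.14],[-0.006,0.002,-0.003]],
  [[-0.03,-0.05,0.24],[-0.006,0.002,-0.003]],
  [[-0.032,-0.049,0.32],[-0.006,0.002,-0.003]],
  [[-0.032,-0.049,0.34],[-0.006,0.002,-0.003]],
])

```text
t: 24.5
tool_pos: [0.4835, -0.0248, 0.154]
orientation: [1.948, 1.906, 0.508]
force: [-0.4, -1.0, -1.0]
opening: 0.0004
gripper_force: 0.0
```

Call:
jog_arm([
  [[0,0,0],[0,0,0]],
  [[0,0,0],[0,0,0]],
  [[0,0,0],[0,0,0]],
])

```text
t: 24.8
tool_pos: [0.4851, -0.0236, 0.1586]
orientation: [1.941, 1.906, 0.512]
force: [-0.0, -0.6, -0.6]
opening: 0.0003
gripper_force: 0.0
```

Run:
```python
from h import *
p,R=rel();a=-.028
w=[(p,C)]+[clamp(a,t,over=.001) for t in np.r_[np.arange(1.95,.36,-.1),np.arange(.35,.01,-.06),0]];rows(w[:6])
```

```text
t 24.8 in cradle (y,x,-z) [ 0.1567 -0.0268 -0.0771] ang [-0.13  0.06 -0.19] F tool [-0.6 -0.3  0.5] M [ 0.34 -0.06  0.01] open 0.0003 0.0
[[[-0.082, -0.006, 0.003], [0.0, 0.0, 0.0]], [[-0.109, -0.006, -0.01], [0.0, 0.0, 0.0]], [[-0.138, -0.006, -0.019], [0.0, 0.0, 0.0]], [[-0.167, -0.006, -0.026], [0.0, 0.0, 0.0]], [[-0.197, -0.006, -0.03], [0.0, 0.0, 0.0]]]
```

Call:
jog_arm([
  [[-0.05,-0.006,0.003],[0,0,0]],
  [[-0.1,-0.006,-0.01],[0,0,0]],
  [[-0.135,-0.006,-0.019],[0,0,0]],
  [[-0.167,-0.006,-0.026],[0,0,0]],
  [[-0.197,-0.006,-0.03],[0,0,0]],
])

```text
t: 25.3
tool_pos: [0.4801, -0.0627, 0.1626]
orientation: [1.941, 1.907, 0.512]
force: [1.6, 3.1, -2.0]
opening: 0.0005
gripper_force: 1.5
```

Call:
jog_arm([
  [[-0.03,0,-0.001],[0,0,0]],
  [[-0.06,0,0.001],[0,0,0]],
  [[-0.09,0,0.006],[0,0,0]],
  [[-0.119,0,0.014],[0,0,0]],
  [[-0.147,0,0.025],[0,0,0]],
])

```text
t: 25.8
tool_pos: [0.4821, -0.0925, 0.1578]
orientation: [1.941, 1.907, 0.512]
force: [0.7, 3.0, 0.4]
opening: 0.0006
gripper_force: 1.4
```

```bash
python3 lid.py
python3 - <<'E'
from h import *
p,R=cur();print((C.T@(p-clamp(-.028,1.05,over=.001)[0])).round(4))
E
```

```text
t 25.8 in cradle (y,x,-z) [ 0.0877 -0.0285 -0.0771] ang [-0.06  0.09 -0.2 ] F tool [ 3.1  0.8 -0. ] M [0.19 0.58 0.03] open 0.0006 1.3989771003252827
tab [([286.7, 304.2], 114, [283, 295, 9, 18])]
tab a,n [ 0.     -0.0579 -0.0112] theta 0.0317773188100882
[] [([277.4, 258.4], 89, [272, 253, 12, 11]), ([279.0, 274.0], 7, [276, 274, 7, 1])]
[-0.0005 -0.0007  0.001 ]Traceback (most recent call last):
  File "lid.py", line 8, in <module>
    X,e=tri((t,max(rt,key=lambda b:b[1])[0]),(c,max(rs,key=lambda b:b[1])[0]));Y=C.T@(X-m);print("grip y,a,-n",Y.round(4),e,"phi",np.arctan2(-Y[2]-.023,.105-Y[0]),"r",np.hypot(-Y[2]-.023,.105-Y[0]))
               ~~~^^^^^^^^^^^^^^^^^^^^^^
ValueError: max() iterable argument is empty
```

Lever following with 3 N.

Call:
jog_arm([
  [[-0.027,0,0.014],[0,0,0]],
  [[-0.052,0,0.03],[0,0,0]],
  [[-0.076,0,0.049],[0,0,0]],
  [[-0.097,0,0.07],[0,0,0]],
  [[-0.117,0,0.093],[0,0,0]],
])

```text
t: 26.4
tool_pos: [0.491, -0.1158, 0.1413]
orientation: [1.942, 1.907, 0.511]
force: [-0.1, 3.1, 0.8]
opening: 0.0004
gripper_force: 1.3
```

Call:
jog_arm([
  [[-0.017,0,0.025],[0,0,0]],
  [[-0.031,0,0.051],[0,0,0]],
  [[-0.039,0,0.068],[0,0,0]],
  [[-0.045,0,0.085],[0,0,0]],
  [[-0.051,0,0.102],[0,0,0]],
])

```text
t: 26.9
tool_pos: [0.501, -0.126, 0.1238]
orientation: [1.942, 1.908, 0.511]
force: [-1.0, 2.3, 1.9]
opening: 0.0006
gripper_force: 1.1
```

Run:
```python
from h import *
p,R=rel();print((C.T@(p-clamp(-.028,.17,over=.001)[0])).round(4),(C.T@(p-clamp(-.028,0.,over=.0)[0])).round(4))
```

```text
t 26.9 in cradle (y,x,-z) [ 0.0547 -0.0285 -0.0379] ang [-0.03  0.09 -0.21] F tool [ 2.2  0.  -2.1] M [ 0.37  0.32 -0.  ] open 0.0006 1.1478531129796465
[ 0.0003 -0.0005  0.0012] [ 0.0022 -0.0005 -0.0079]
```

Call:
jog_arm([
  [[-0.004,0,0.012],[0,0,0]],
  [[-0.008,0,0.022],[0,0,0]],
  [[-0.01,0,0.03],[0,0,0]],
  [[-0.01,0,0.036],[0,0,0]],
  [[-0.01,0,0.04],[0,0,0]],
])

```text
t: 27.4
tool_pos: [0.5049, -0.1282, 0.1172]
orientation: [1.941, 1.907, 0.511]
force: [-7.4, 0.7, 7.2]
opening: 0.0005
gripper_force: 5.2
```

Call:
jog_arm([
  [[0,0,0.002],[0,0,0]],
  [[0,0,0.002],[0,0,0]],
])

```text
t: 27.6
tool_pos: [0.505, -0.1282, 0.1172]
orientation: [1.941, 1.908, 0.511]
force: [-8.4, 0.3, 6.7]
opening: 0.0002
gripper_force: 5.3
```

Run:
```python
from h import *
p,R=rel();print((C.T@(p-clamp(-.028,0.,over=.0)[0])).round(4))
```

```text
t 27.6 in cradle (y,x,-z) [ 0.0525 -0.0283 -0.0302] ang [-0.03  0.07 -0.24] F tool [  0.1  -3.9 -10. ] M [ 1.07  0.08 -0.04] open 0.0002 5.33923603268704
[ 0.     -0.0003 -0.0002]
```

Call:
jog_arm([
  [[0,0,0.002],[0,0,0]],
  [[0,0,0.003],[0,0,0]],
  [[0,0,0.003],[0,0,0]],
])

```text
t: 27.9
tool_pos: [0.5051, -0.1283, 0.1171]
orientation: [1.941, 1.908, 0.51]
force: [-18.2, 3.3, 14.6]
opening: 0.0004
gripper_force: 11.0
```

Run:
```python
from h import *
p,R=rel()
```

```text
t 27.9 in cradle (y,x,-z) [ 0.0525 -0.0283 -0.03  ] ang [-0.01  0.07 -0.26] F tool [  2.9  -8.5 -21.8] M [ 1.85  0.39 -0.05] open 0.0004 11.048533850116655
```

Call:
jog_arm([
  [[0,0,-0.02],[0,0,0]],
  [[0,0,-0.1],[0,0,0]],
  [[0,0,-0.3],[0,0,0]],
  [[0,0,-0.5],[0,0,0]],
  [[0,0,-0.7],[0,0,0]],
])

```text
t: 28.4
tool_pos: [0.4343, -0.1264, 0.2386]
orientation: [1.941, 1.908, 0.511]
force: [0.7, -0.2, -0.3]
opening: 0.0004
gripper_force: 0.0
```

Call:
jog_arm([
  [[0,-0.2,-0.2],[0,0,0]],
  [[0,-0.4,-0.4],[0,0,0]],
  [[0,-0.4,-0.4],[0,0,0]],
  [[0,-0.4,-0.4],[0,0,0]],
  [[0,-0.4,-0.4],[0,0,0]],
])

```text
t: 28.9
tool_pos: [0.38, -0.1719, 0.2732]
orientation: [1.968, 1.948, 0.515]
force: [-0.5, -0.1, 0.8]
opening: 0.0008
gripper_force: 0.0
```

```bash
sed -i 's/(330,255,362,300)/(340,235,410,285)/' lid.py; python3 lid.py
```

```text
t 28.9 in cradle (y,x,-z) [ 0.0062 -0.0577 -0.2272] ang [ 2.    1.92 -0.15] F tool [-0.1 -0.  -0.9] M [ 0.29 -0.06 -0.05] open 0.0008 0.0
tab [([286.7, 304.5], 115, [283, 295, 9, 19])]
tab a,n [ 0.     -0.0583 -0.0105] theta 0.02751502633188629
[([378.1, 268.9], 77, [372, 266, 13, 7])] [([279.0, 274.0], 7, [276, 274, 7, 1])]
grip y,a,-n [ 0.0482 -0.0316 -0.0467] 0.014084109832357049 phi 0.396216206883146 r 0.06151811451457274
```

```bash
sed -i 's/(255,230,300,275)/(281,260,330,320)/' lid.py; python3 lid.py
```

```text
t 29.0 in cradle (y,x,-z) [ 0.0068 -0.0578 -0.2267] ang [ 2.02  1.97 -0.17] F tool [ 0.3 -0.1  0.7] M [ 0.33 -0.07 -0.01] open 0.0001 0.0
tab [([286.7, 304.5], 115, [283, 295, 9, 19])]
tab a,n [ 0.     -0.0583 -0.0105] theta 0.02751502633188629
[([378.2, 268.9], 82, [372, 266, 13, 7])] [([282.0, 277.7], 23, [281, 274, 3, 8]), ([291.4, 281.3], 97, [286, 275, 11, 14])]
grip y,a,-n [ 0.0445 -0.0302 -0.0241] 0.0010148901939295333 phi 0.018150839435391735 r 0.06053886422201018
```

Clamp angle reads about 0.02, so it is down. The lid is shut, the unit is home and the robot is clear. Handing in.

```bash
python3 -c "
from plant import robot
print(robot.close_job())"
```

```text
the job is handed in; nothing more can be done
None
```

The orange-striped unit is fully home in the cradle slot, the lid is shut over it and the red clamp is down across the lid; handed in at about 29 s with the robot clear, wrist force never reading above about 25 N.

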